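# Open, load and bolt the battery rack

## Robot

A 6-joint arm with a two-finger parallel gripper is mounted at the origin on the work surface. World frame = base frame: x ahead of the robot, y to its left, z up, the work surface at z = 0. Lengths are in m, angles in rad, forces in N, time in s.
With the tool pointing down it reaches from about 0.325 to 0.85 m from the base axis. Payload 4.4 kg.
Tool frame: the origin (TCP) lies on the centre line of the jaws, within the pads' length; the fingertips stand 14 mm ahead of it and the grasp point (between the pads) lies 5 mm behind it (bot.tcp_to_tips is the distance from the TCP to the fingertips, in m); x points along the fingers, z is the direction in which the jaws open and shut, and the axes are right-handed (so a half turn about x gives the same grasp; the last joint's range is limited). The gripper opens to 94 mm and grips with 3 to 60 N. Pads are 16 mm wide; open, the fingers measure 119 mm over their backs; the gripper's body (75 mm by 177 mm) begins 78 mm behind the grasp point.
Start: joints at [1.014, 0.207, 1.542, -0, 1.393, -0.15], TCP at [0.227, 0.528, 0.219] pointing down, gripper open.
Joint ranges: [-2.73, 2.73], [-0.86, 2.22], [0.23, 2.46], [-1.11, 4.25], [0.08, 2.63], [-2.82, 2.82]. Speed limits (rad/s): [2.79, 2.79, 3.14, 3.14, 3.14, 3.14].

## Interface

Orientations are given as a rotation vector (axis times angle).
In Python, from workcell import bot, optics gives the robot as it stands.
- The arm moves only by the tool step_arm, never from a script. Its argument "deltas" is text: rows parted by semicolons, each of 5 numbers parted by spaces: the shift along the world's x, y, z in units of 80 mm (1.0 is 80 mm), then the turn about the world's z in units of pi rad (1.0 is pi rad), then the closure, from -1 (fully open) to 1 (shut), so that 0 is half open. A call has exactly 10 rows; each row shifts and turns the commanded pose from where the row before left it; what a row does not reach is not made up. A row lasts 1/10 s, in which the tool goes at most 50 mm and 8.59 degrees, less where a joint would pass 70% of its speed; a pose out of reach is approached as far as the arm can. A call with a number of a shift or a turn outside -1 to 1 is refused whole. A call with a gripper value outside its range is refused whole. The fingers move at their own pace and stop on an object; "force" is the grip in N (left out, the last holds). Time passes only in rows, so rows that do not move let the fingers close, or fill a call up. It gives the time, the measured TCP pose, the force and the opening at its end, in the units of the state.
- bot.sense(): the state, without advancing time (a new reading comes with each control period).
- optics.snapshot(name): name is "side" or "top"; returns a dict with "color" (384x512x3 uint8, red, green, blue), "mtx" (3x3 intrinsics, pixels), "extrinsics" (4x4, takes a point from camera to world coordinates). Camera axes: x right, y down, z forward; pixel columns grow to the right and rows downward; lengths in m; the calibration is good to about 2 mm. A picture is of the moment at which its call begins. There is no depth.
- bot.close_job(): hands the job in, once; it reports no verdict.
The state is a dict: "time": time; "qpos": joint angles; "joint_vel": joint speeds; "joint_efforts": joint torques, N m; "tcp_pos": TCP position; "ee_rot": TCP orientation; "contact_force": force on the tool from outside, world axes, zero at the start; "moment": the same for the moment, N m; "grip_width": finger opening in m.
Only numpy, scipy, OpenCV 4.12 (cv2) and the standard library are available. Lean on these libraries where they do the work, as an engineer would, in place of code of your own. Each camera call takes 0.05 s, during which the arm holds its last target.

## Task

Draw back the bolt of the rack's hold-down bar and swing the bar up past upright, clear of the bays. Move every battery pack from the bin into the rack, one to a bay and standing upright on the bay floor, contacts up. Then swing the bar all the way down over them, and only then push the bolt across until its tip goes right through the keeper; leave the motor and all other things where they are.

Things in the scene. Friction and masses are not known exactly. Their poses are not given: they have to be found in the camera images.
- rack: Fixed plywood battery rack. Origin: centre of its underside on the table, z up. Base plate 110 (x) x 344 (y) x 8 mm. Five bays in a row along its y, each 64 (x) x 40 (y) mm inside, pitch 46 mm, walls 6 mm thick; bay floors 8 mm, long walls 32 mm, cross walls between bays (|x| up to 22 mm) 44 mm above the table. Bar hinge at its -y end, keeper post at its +y end.
- bay1 (a point): Centre of the floor of rack bay 1 (bay 1 nearest the hinge, bay 5 nearest the keeper); axes as the rack's. One pack fits per bay, any pack in any bay, its 54 mm side along x.
- bay2 (a point): Centre of the floor of rack bay 2 (bay 1 nearest the hinge, bay 5 nearest the keeper); axes as the rack's. One pack fits per bay, any pack in any bay, its 54 mm side along x.
- bay3 (a point): Centre of the floor of rack bay 3 (bay 1 nearest the hinge, bay 5 nearest the keeper); axes as the rack's. One pack fits per bay, any pack in any bay, its 54 mm side along x.
- bay4 (a point): Centre of the floor of rack bay 4 (bay 1 nearest the hinge, bay 5 nearest the keeper); axes as the rack's. One pack fits per bay, any pack in any bay, its 54 mm side along x.
- bay5 (a point): Centre of the floor of rack bay 5 (bay 1 nearest the hinge, bay 5 nearest the keeper); axes as the rack's. One pack fits per bay, any pack in any bay, its 54 mm side along x.
- pack1_c (a point): Centre of a black battery pack, a block 54 (x) x 32 (y) x 76 mm tall (z), about 0.3 kg, bottom-heavy, with a grey band near its foot and three brass contacts on its top (+z) face. Starts standing upright in a bin compartment (bin walls 34 mm tall), its x about along the bin's x, where there is room for fingers at its two x ends. May be absent (None).
- pack2_c (a point): Centre of a black battery pack, a block 54 (x) x 32 (y) x 76 mm tall (z), about 0.3 kg, bottom-heavy, with a grey band near its foot and three brass contacts on its top (+z) face. Starts standing upright in a bin compartment (bin walls 34 mm tall), its x about along the bin's x, where there is room for fingers at its two x ends. May be absent (None).
- pack3_c (a point): Centre of a black battery pack, a block 54 (x) x 32 (y) x 76 mm tall (z), about 0.3 kg, bottom-heavy, with a grey band near its foot and three brass contacts on its top (+z) face. Starts standing upright in a bin compartment (bin walls 34 mm tall), its x about along the bin's x, where there is room for fingers at its two x ends. May be absent (None).
- pack4_c (a point): Centre of a black battery pack, a block 54 (x) x 32 (y) x 76 mm tall (z), about 0.3 kg, bottom-heavy, with a grey band near its foot and three brass contacts on its top (+z) face. Starts standing upright in a bin compartment (bin walls 34 mm tall), its x about along the bin's x, where there is room for fingers at its two x ends. May be absent (None).
- pack5_c (a point): Centre of a black battery pack, a block 54 (x) x 32 (y) x 76 mm tall (z), about 0.3 kg, bottom-heavy, with a grey band near its foot and three brass contacts on its top (+z) face. Starts standing upright in a bin compartment (bin walls 34 mm tall), its x about along the bin's x, where there is room for fingers at its two x ends. May be absent (None).
- motor1_c (a point): Centre (20 mm up) of a small round aluminium motor, 36 mm across, 40 mm tall with a boss on top, standing in a bin compartment. Not to be moved.
- bin: Fixed open grey parts bin, 220 (x) x 148 (y) x 34 mm tall, walls and floor 5 mm, 2 (x) by 3 (y) compartments. Origin: centre of its underside, z up.
- bar (a joint): Hinge angle of the hold-down bar (rad): 0 = down, level over the packs; grows as it swings up about the rack's x axis; starts at 0; stop at 2.1; from 1.7 on clear of loading. Friction (0.55 N m) holds it; held down while the bolt is in the keeper. Strip reaching 266 mm from the hinge axis, 32 mm wide (rack x), 8 mm thick. Down: underside 88, upper face 96 mm above the table, 4 mm over the packs.
- bar_hinge (a point): Point on the hinge axis, mid-thickness of the bar, at rack (0, -147, 92) mm, between two aluminium cheeks (tops 104 mm above the table, |x| up to 26 mm). Axes turn with the bar: y runs along the bar to its free end, z out of its upper (outer) face.
- bar_end (a point): Point in the middle of the bar's thickness, 250 mm from the hinge axis, 16 mm short of the free end; axes as bar_hinge. On the upper face here sits the front guide of the bolt: a steel block 26 wide x 16 long x 20 mm tall (from the bar's upper face), good to press on. A like rear guide is 122 mm from the hinge axis.
- bolt (a joint): Slide of the barrel bolt on the bar (m): 0 = drawn back, grows as the bolt moves along the bar towards its free end, stop at 0.042; starts at 0.024 to 0.042, in the keeper. Friction about 3.5 N, stays where it is left. The tip passes out of the keeper's far side at 0.034 and is clear of the keeper below 0.008.
- bolt_tip (a point): Tip of the bolt's steel rod (10 mm across), on the rod's axis, 14 mm above the bar's mid-thickness; axes as the bar's. It moves with the bolt.
- bolt_knob (a point): Centre of the free part of the bolt's upright dark knob, a post 12 mm across: this point is 30 mm above the bar's upper face, the post's top 40 mm, the rod's top 15 mm above it. The knob is 192 mm from the hinge axis when joint bolt is 0; about 50 mm of free space lies behind it (towards the hinge).
- keeper (a point): Centre of the far (+y) face of the keeper's hole, rack (0, 149, 106) mm; axes as the rack's. The hole is 18 mm square, runs along y, 26 mm deep (mouth at rack y = 123 mm). The keeper post is 34 mm wide, its top 121 mm above the table.
- mug: White mug, 80 mm across, 95 mm tall, origin under its centre. Bystander.
- tape: Cardboard ring, 96 mm across, 45 mm tall, origin under its centre. Bystander.
- driver: Screwdriver lying on the table beyond the rack, about 200 mm long with a 26 mm thick handle, origin under its middle. Bystander.

How it is judged:
On the way, in this order (a step that is already met when the one before it is completed fails the run):
1. the bolt is drawn back clear of the keeper (value of joint bar below 0.02 rad and y of bolt_tip in the frame of keeper below -0.0265 m), for 0.1 s.
2. the bar is swung up past upright (value of joint bar above 1.6 rad), for 0.2 s.
3. every pack stands in a bay of the rack (x of pack1_c in the frame of rack between -0.014 and 0.014 m and y of pack1_c in the frame of rack between -0.118 and 0.118 m and z of pack1_c in the frame of rack between 0.038 and 0.053 m and angle between each of pack1_c, pack2_c, pack3_c, pack4_c, pack5_c's own z axis and vertical below 0.15 rad and x of pack2_c in the frame of rack between -0.014 and 0.014 m and y of pack2_c in the frame of rack between -0.118 and 0.118 m and z of pack2_c in the frame of rack between 0.038 and 0.053 m and x of pack3_c in the frame of rack between -0.014 and 0.014 m and y of pack3_c in the frame of rack between -0.118 and 0.118 m and z of pack3_c in the frame of rack between 0.038 and 0.053 m and x of pack4_c in the frame of rack between -0.014 and 0.014 m and y of pack4_c in the frame of rack between -0.118 and 0.118 m and z of pack4_c in the frame of rack between 0.038 and 0.053 m and x of pack5_c in the frame of rack between -0.014 and 0.014 m and y of pack5_c in the frame of rack between -0.118 and 0.118 m and z of pack5_c in the frame of rack between 0.038 and 0.053 m), for 0.2 s.
4. the hold-down bar is down, with the packs in place (all of step 3 and value of joint bar below 0.02 rad), for 0.2 s.
5. the bolt is pushed right through the keeper, with the bar down (value of joint bar below 0.02 rad and y of bolt_tip in the frame of keeper above 0 m and x of bolt_tip in the frame of keeper between -0.006 and 0.006 m and z of bolt_tip in the frame of keeper between -0.006 and 0.006 m), for 0.2 s.
At the end, for the whole second after the job is handed in: Every pack upright (0.15 rad) on a bay floor (centre 38-53 mm up, within 14 mm of the row's centre line and 118 mm of its middle), bar down (under 0.02 rad), bolt tip past the keeper's far face and within 6 mm of the hole's axis in width and height (all of step 3 and all of step 5); the robot touches nothing.
It fails at once if the motor was moved from its compartment (by more than 40 mm) (distance of motor1_c from where it was at the start of the episode above 0.04 m).
It fails at once if a bystander (mug, cardboard ring, screwdriver) was moved by more than 40 mm (distance of any of mug, tape, driver from where it was at the start of the episode above 0.04 m).
Of pack1, pack2, pack3, pack4, pack5 only 3 to 5 are there at a start; the rules pass over those that are not, and their reading is None.
At some moment in a run one of pack1, pack2, pack3, pack4, pack5 may be knocked a few centimetres aside while the robot is not near it.
It also fails if it takes over 210 s, if anything falls off the work surface, if the arm or the gripper's body presses on something with over 40 N, if the wrist force passes 120 N, or if a joint passes its speed limit or range.

## Working session

There is one attempt and no reset: what is moved stays moved. The work goes in short steps, Python scripts to look and compute and a tool call to move; the robot and the scene stay as the last step left them, time stands still between calls to the robot, and variables do not carry over. Pictures are saved under pics/ and viewed, and the job is handed in when it is done.

Besides the shell and the picture viewer there is one more tool, called in YAML: its name, and indented under it one key for each argument. step_arm: Moves the arm, as the interface text tells. Shifts and turns lie within -1 to 1; 1 stands for 80 mm of shift or pi rad of turn. Its arguments: {"type":"object","properties":{"deltas":{"type":"string"},"force":{"type":"number"}},"required":["deltas"]}

```bash
ls -la; mkdir -p pics; python3 - <<'E'
from workcell import bot, optics
import cv2, numpy as np
print(bot.sense())
for n in ("side","top"):
    s=optics.snapshot(n); cv2.imwrite(f"pics/{n}0.png",s["color"][:,:,::-1]); np.savez(f"pics/{n}0.npz",**s)
    print(n,s["mtx"].round(1).tolist(),s["extrinsics"].round(4).tolist())
E
```

```text
total 12
drwxr-xr-x  3 agent agent 4096 Dec  7 00:47 .
drwxr-xr-x 23 root  root  4096 Dec  7 00:47 ..
drwxr-xr-x  2 agent agent 4096 Dec  7 00:47 pics
{'time': 0.0, 'qpos': array([ 1.01451236e+00,  2.07430645e-01,  1.54296755e+00, -2.37862865e-05,
        1.39348392e+00, -1.50486501e-01]), 'joint_vel': array([-0.00108186,  0.00093774, -0.00026543,  0.00039884, -0.00031647,
       -0.00107488]), 'joint_efforts': array([ 1.78015116e-04, -3.70879340e+01, -2.81420052e+01,  6.98856823e-02,
        3.62414774e-02, -1.87745682e-04]), 'tcp_pos': array([0.22657323, 0.52762417, 0.21827829]), 'ee_rot': array([-0.90638501,  1.3763962 ,  0.90477201]), 'contact_force': array([0.12681558, 0.73056036, 0.28984003]), 'moment': array([ 0.01136817,  0.04279372, -0.01346089]), 'grip_width': 0.09403487690167224}
side [[384.2, 0.0, 254.1], [0.0, 384.2, 188.9], [0.0, 0.0, 1.0]] [[0.8275, -0.2929, 0.4789, 0.0999], [-0.561, -0.4008, 0.7243, -0.5558], [-0.0202, -0.8681, -0.496, 0.518], [0.0, 0.0, 0.0, 1.0]]
top [[403.7, 0.0, 253.1], [0.0, 403.7, 192.8], [0.0, 0.0, 1.0]] [[-0.0363, -0.9721, 0.2315, 0.3114], [-0.9993, 0.035, -0.0096, 0.0351], [0.0012, -0.2317, -0.9728, 0.9856], [0.0, 0.0, 0.0, 1.0]]
```

```bash
python3 - <<'E'
import cv2
for n in ("side0","top0"):
    i=cv2.imread(f"pics/{n}.png"); cv2.imwrite(f"pics/{n}b.png",cv2.resize(i,(800,600),interpolation=cv2.INTER_CUBIC))
E
```

```text
(no output)
```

View pics/side0b.png

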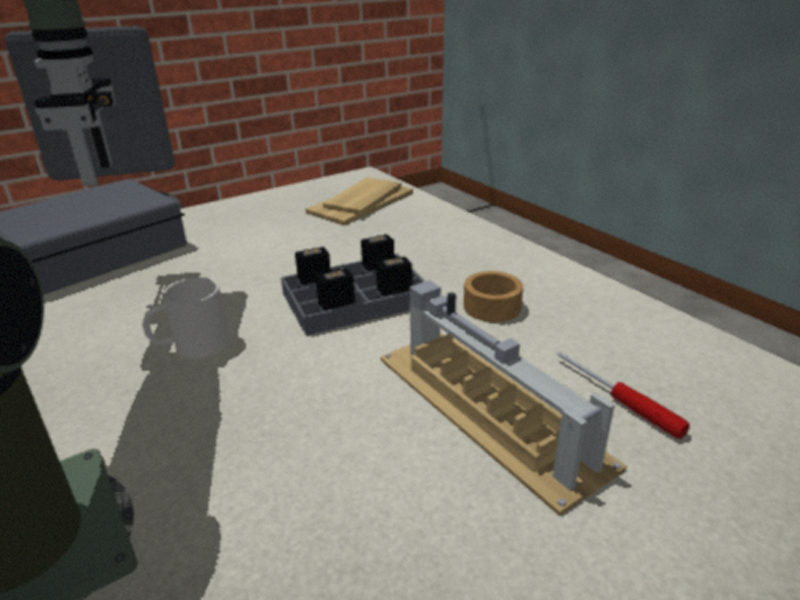

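View pics/top0b.png

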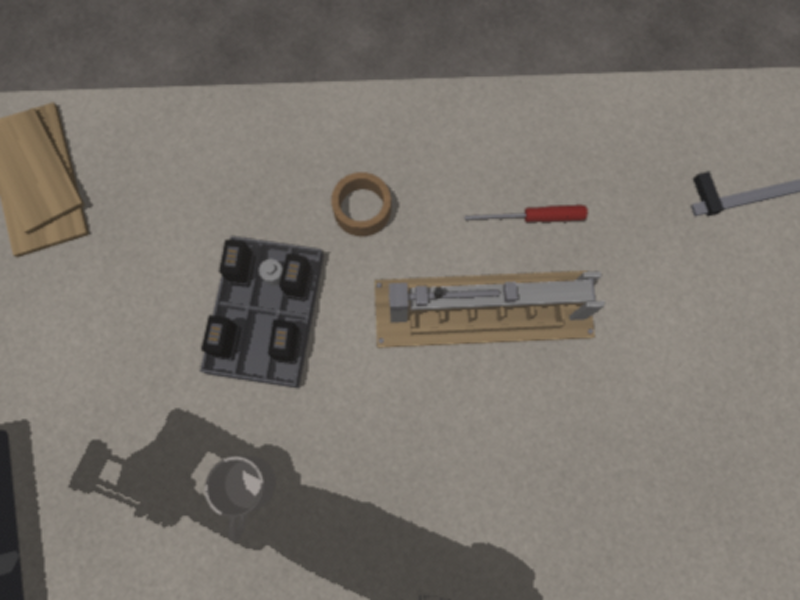

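```bash
python3 - <<'E'
import cv2
i=cv2.imread("pics/top0.png")
cv2.imwrite("pics/c1.png",cv2.resize(i[165:230,235:391],None,fx=5,fy=5,interpolation=cv2.INTER_CUBIC))
cv2.imwrite("pics/c2.png",cv2.resize(i[145:250,125:215],None,fx=5,fy=5,interpolation=cv2.INTER_CUBIC))
i=cv2.imread("pics/side0.png")
cv2.imwrite("pics/c3.png",cv2.resize(i[175:330,240:405],None,fx=4,fy=3.8,interpolation=cv2.INTER_CUBIC)[:590])
E
```

```text
(no output)
```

View pics/c1.png

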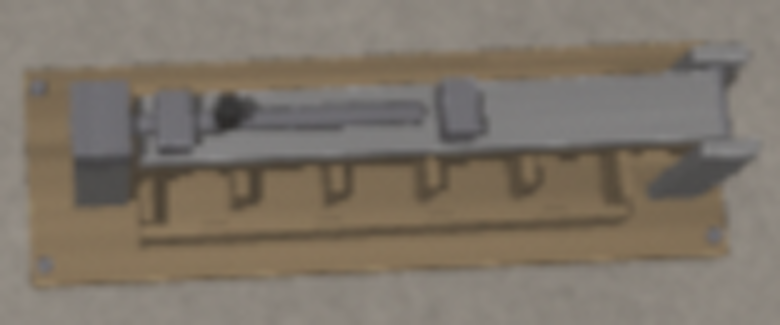

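View pics/c2.png

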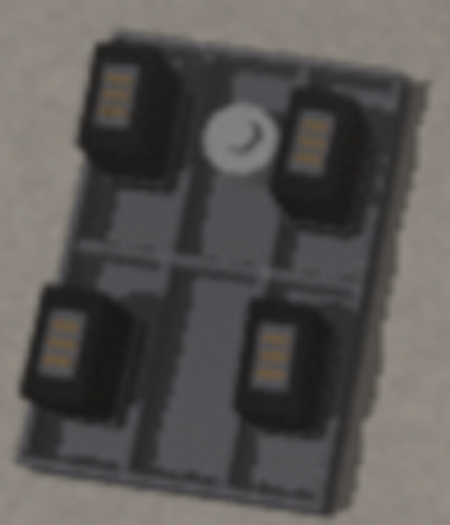

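View pics/c3.png

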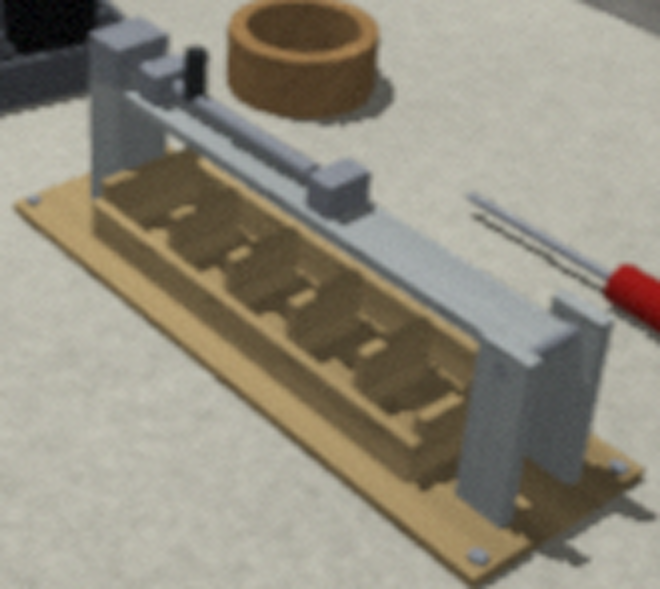

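```bash
cat > h.py <<'E'
import numpy as np, cv2
from workcell import bot, optics
from scipy.spatial.transform import Rotation as R
def ray(s,u,v):
    d=np.linalg.solve(s["mtx"],[u,v,1.]); E=s["extrinsics"]; return E[:3,3],E[:3,:3]@d
def plane(s,u,v,z):
    o,d=ray(s,u,v); return o+d*(z-o[2])/d[2]
def tri(s1,p1,s2,p2):
    o1,d1=ray(s1,*p1);o2,d2=ray(s2,*p2); d1/=np.linalg.norm(d1);d2/=np.linalg.norm(d2)
    t=np.linalg.lstsq(np.c_[d1,-d2],o2-o1,rcond=None)[0]; a=o1+d1*t[0];b=o2+d2*t[1]
    return (a+b)/2,np.linalg.norm(a-b)
def proj(s,p):
    E=s["extrinsics"]; c=E[:3,:3].T@(np.asarray(p)-E[:3,3]); q=s["mtx"]@c; return q[:2]/q[2]
def snap(n,name):
    s=optics.snapshot(n); cv2.imwrite(f"pics/{name}.png",s["color"][:,:,::-1]); np.savez(f"pics/{name}.npz",**s); return s
def crop(s,x0,x1,y0,y1,f,name):
    cv2.imwrite(f"pics/{name}.png",cv2.resize(s["color"][y0:y1,x0:x1,::-1],None,fx=f,fy=f,interpolation=cv2.INTER_CUBIC))
def brass(s,roi):
    x0,x1,y0,y1=roi
    h=cv2.cvtColor(s["color"],cv2.COLOR_RGB2HSV); 
    return h
def st():
    s=bot.sense(); x=R.from_rotvec(s["ee_rot"]).as_matrix()
    print("t",round(s["time"],2),"tcp",s["tcp_pos"].round(4),"xax",x[:,0].round(3),"zax",x[:,2].round(3),"F",s["contact_force"].round(1),"w",round(s["grip_width"],4),"q",s["qpos"].round(2))
E
python3 - <<'E'
from h import *
s=dict(np.load("pics/top0.npz")); d=dict(np.load("pics/side0.npz"))
c1=lambda x,y:((x+.5)/5-.5+235,(y+.5)/5-.5+165)
c2=lambda x,y:((x+.5)/5-.5+125,(y+.5)/5-.5+145)
c3=lambda x,y:((x+.5)/4-.5+240,(y+.5)/3.8-.5+175)
print("rack top");
for p in [(25,70),(30,285),(726,258),(39,88),(44,264),(713,235)]: print(p,plane(s,*c1(*p),.008).round(4))
print("rack side")
for p in [(15,207),(475,583),(643,472)]: print(p,plane(d,*c3(*p),.008).round(4))
print("keeper top side/top")
for p in [(72,85),(130,83),(133,155),(76,158)]: print(p,plane(s,*c1(*p),.121).round(4))
print("bin")
for p in [(115,30),(430,78),(330,510),(20,462)]: print(p,plane(s,*c2(*p),.034).round(4))
print("packs")
for p in [(116,95),(311,143),(62,343),(273,357)]: print(p,plane(s,*c2(*p),.081).round(4))
print("motor",plane(s,*c2(240,135),.045))
print("knob",tri(s,c1(230,108),d,c3(196,50)), plane(s,*c1(230,108),.136),plane(d,*c3(196,50),.136))
st()
E
```

```text
rack top
(25, 70) [0.582 0.058 0.008]
(30, 285) [0.4728 0.0587 0.008 ]
(726, 258) [ 0.4739 -0.2834  0.008 ]
(39, 88) [0.5724 0.0513 0.008 ]
(44, 264) [0.483  0.0515 0.008 ]
(713, 235) [ 0.4856 -0.2783  0.008 ]
rack side
(15, 207) [0.4698 0.0514 0.008 ]
(475, 583) [ 0.4734 -0.289   0.008 ]
(643, 472) [ 0.5815 -0.2873  0.008 ]
keeper top side/top
(72, 85) [0.5431 0.0347 0.121 ]
(130, 83) [0.5431 0.009  0.121 ]
(133, 155) [0.5103 0.009  0.121 ]
(76, 158) [0.5098 0.0341 0.121 ]
bin
(115, 30) [0.6551 0.2837 0.034 ]
(430, 78) [0.6245 0.1277 0.034 ]
(330, 510) [0.4134 0.1771 0.034 ]
(20, 462) [0.4413 0.3233 0.034 ]
packs
(116, 95) [0.6059 0.2702 0.081 ]
(311, 143) [0.5792 0.1789 0.081 ]
(62, 343) [0.4886 0.2919 0.081 ]
(273, 357) [0.4786 0.1959 0.081 ]
motor [0.59516023 0.21900483 0.045     ]
knob (array([ 0.52722493, -0.0340208 ,  0.13522604]), np.float64(0.0017671512897533609)) [ 0.52623977 -0.03350032  0.136     ] [ 0.52733985 -0.03521441  0.136     ]
t 0.1 tcp [0.2266 0.5277 0.2184] xax [-0.001 -0.002 -1.   ] zax [ 0.395  0.919 -0.002] F [-0.4  0.1  1.1] w 0.0939 q [ 1.01  0.21  1.54 -0.    1.39 -0.15]
```

step_arm:
  deltas: "0.1875 -0.3515 0 -0.037 -1; 0.1875 -0.3515 0 -0.037 -1; 0.1875 -0.3515 0 -0.037 -1; 0.1875 -0.3515 0 -0.037 -1; 0.1875 -0.3515 0 -0.037 -1; 0.1875 -0.3515 0 -0.037 -1; 0.1875 -0.3515 0 -0.037 -1; 0.1875 -0.3515 0 -0.037 -1; 0.1875 -0.3515 0 -0.037 -1; 0.1875 -0.3515 0 -0.037 -1"
  force: 20

```text
time: 1.1
tcp_pos: [0.377, 0.2458, 0.219]
ee_rot: [0.001, 1.572, -0.002]
contact_force: [0.3, -0.7, -0.3]
grip_width: 0.0938
```

step_arm:
  deltas: "0.1875 -0.3515 0 0 -1; 0.1875 -0.3515 0 0 -1; 0.1875 -0.3515 0 0 -1; 0.1875 -0.3515 0 0 -1; 0.1875 -0.3515 0 0 -1; 0.1875 -0.3515 0 0 -1; 0.1875 -0.3515 0 0 -1; 0.1875 -0.3515 0 0 -1; 0.1875 -0.3515 0 0 -1; 0.1875 -0.3515 0 0 -1"

```text
time: 2.1
tcp_pos: [0.527, -0.0353, 0.2189]
ee_rot: [-0.002, 1.572, 0.002]
contact_force: [-0.4, 0.0, -0.7]
grip_width: 0.0941
```

```bash
python3 - <<'E'
from h import *
st()
E
```

```text
t 2.1 tcp [ 0.527  -0.0353  0.2189] xax [-0.001  0.    -1.   ] zax [ 1.     0.002 -0.001] F [-0.4  0.  -0.7] w 0.0941 q [-0.23  0.11  1.66  0.    1.38 -0.23]
```

step_arm:
  deltas: "0 0 -0.2875 0 -1; 0 0 -0.2875 0 -1; 0 0 -0.2875 0 -1; 0 0 -0.2875 0 -1; 0 0 0 0 1; 0 0 0 0 1; 0 0 0 0 1; 0 0 0 0 1; 0 0 0 0 1; 0 0 0 0 1"
  force: 20

```text
time: 3.1
tcp_pos: [0.5275, -0.0342, 0.1282]
ee_rot: [-0.002, 1.569, 0.002]
contact_force: [-0.4, -0.1, -0.2]
grip_width: 0.0493
```

```bash
python3 - <<'E'
from h import *
st()
s=snap("side","side1"); crop(s,240,400,140,290,4,"v1")
E
```

```text
t 3.1 tcp [ 0.5275 -0.0342  0.1282] xax [ 0.001 -0.    -1.   ] zax [1.    0.003 0.001] F [-0.4 -0.1 -0.2] w 0.0493 q [-0.23  0.2   1.75 -0.    1.19 -0.23]
```

View pics/v1.png

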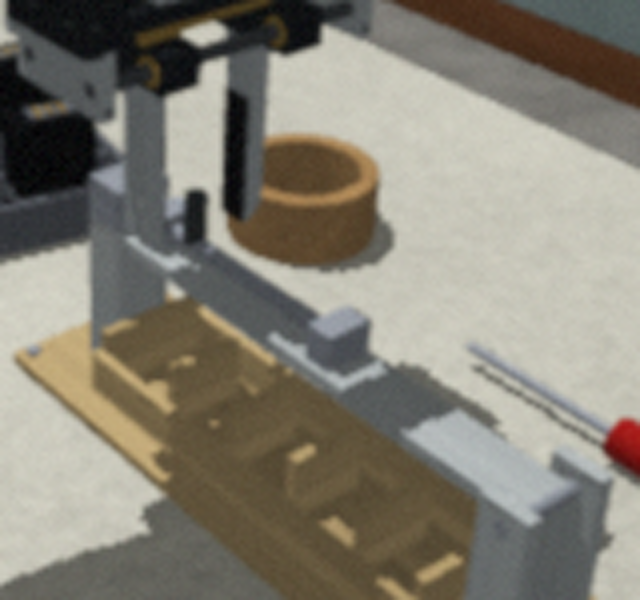

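The fingers straddle the dark knob (crop px (195,215)); they close slowly, so I give more time.

step_arm:
  deltas: "0 0 0 0 1; 0 0 0 0 1; 0 0 0 0 1; 0 0 0 0 1; 0 0 0 0 1; 0 0 0 0 1; 0 -0.05 0 0 1; 0 -0.1 0 0 1; 0 -0.1 0 0 1; 0 -0.05 0 0 1"

```text
time: 4.15
tcp_pos: [0.5287, -0.0574, 0.1277]
ee_rot: [0.0, 1.567, 0.003]
contact_force: [6.5, 3.5, -3.2]
grip_width: 0.0114
```

step_arm:
  deltas: "0.02 -0.05 0 0 1; 0.02 -0.05 0 0 1; 0 -0.05 0 0 1; 0 0 0 0 1; 0 0 0 0 1; 0 0 0 0 1; 0 0 0 0 1; 0 0 0 0 1; 0 0 0 0 1; 0 0 0 0 1"

```text
time: 5.15
tcp_pos: [0.5292, -0.0689, 0.1273]
ee_rot: [-0.0, 1.573, 0.004]
contact_force: [-2.4, 5.4, 2.6]
grip_width: 0.0115
```

```bash
python3 - <<'E'
from h import *
st()
s=snap("side","side2"); crop(s,240,400,140,290,4,"v2")
E
```

```text
t 5.15 tcp [ 0.5292 -0.0689  0.1273] xax [-0.002  0.003 -1.   ] zax [ 1.     0.003 -0.002] F [-2.4  5.4  2.6] w 0.0115 q [-0.29  0.22  1.73  0.    1.2  -0.3 ]
```

View pics/v2.png

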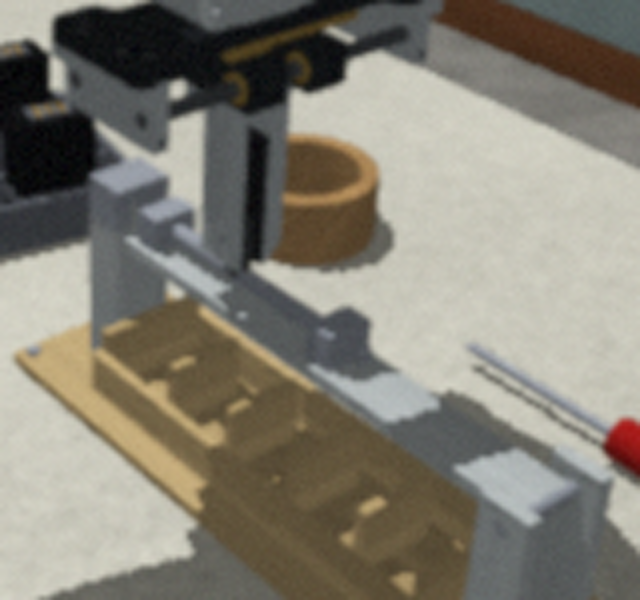

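step_arm:
  deltas: "0 -0.025 0 0 1; 0 0 0 0 1; 0 0 0 0 1; 0 -0.025 0 0 1; 0 0 0 0 1; 0 0 0 0 1; 0 0 0 0 1; 0 0 0 0 1; 0 0 0 0 1; 0 0 0 0 1"

```text
time: 6.2
tcp_pos: [0.5291, -0.0691, 0.1273]
ee_rot: [0.006, 1.573, 0.01]
contact_force: [-1.0, 14.3, 5.0]
grip_width: 0.0116
```

```bash
python3 - <<'E'
from h import *
st()
s=snap("side","side3"); crop(s,255,300,175,220,12,"v3")
E
```

```text
t 6.2 tcp [ 0.5291 -0.0691  0.1273] xax [-0.002  0.01  -1.   ] zax [ 1.     0.003 -0.002] F [-1.  14.3  5. ] w 0.0116 q [-0.3   0.22  1.73  0.01  1.2  -0.3 ]
```

View pics/v3.png

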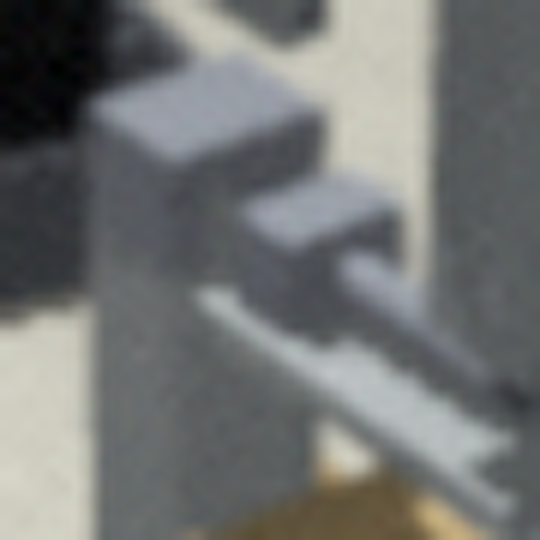

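```bash
python3 - <<'E'
import numpy as np
def P(t): return np.array([-.2611+.192*np.cos(t)-.0325*np.sin(t), .092+.192*np.sin(t)+.0325*np.cos(t)+.003])
th=np.radians(np.linspace(0,76,20)); 
p=np.array([P(t) for t in th]); print(p[0],p[-1])
c=np.array([-.0745,.1275])
out=[]
for q in p:
    d=np.round((q-c)/.08,3); c=c+d*.08; out.append(f"0 {d[0]:.3f} {d[1]:.3f} 0 1")
print("; ".join(out[:10]));print("; ".join(out[10:]))
E
```

```text
[-0.0691  0.1275] [-0.24618561  0.28915924]
0 0.068 0.000 0 1; 0 -0.035 0.166 0 1; 0 -0.045 0.164 0 1; 0 -0.057 0.160 0 1; 0 -0.068 0.156 0 1; 0 -0.079 0.150 0 1; 0 -0.089 0.145 0 1; 0 -0.099 0.138 0 1; 0 -0.108 0.131 0 1; 0 -0.118 0.123 0 1
0 -0.125 0.115 0 1; 0 -0.133 0.105 0 1; 0 -0.140 0.096 0 1; 0 -0.147 0.086 0 1; 0 -0.152 0.076 0 1; 0 -0.157 0.064 0 1; 0 -0.162 0.054 0 1; 0 -0.164 0.042 0 1; 0 -0.167 0.031 0 1; 0 -0.169 0.019 0 1
```

step_arm:
  deltas: "0 0.068 0 0 1; 0 -0.035 0.166 0 1; 0 -0.045 0.164 0 1; 0 -0.057 0.160 0 1; 0 -0.068 0.156 0 1; 0 -0.079 0.150 0 1; 0 -0.089 0.145 0 1; 0 -0.099 0.138 0 1; 0 -0.108 0.131 0 1; 0 -0.118 0.123 0 1"
  force: 25

```text
time: 7.25
tcp_pos: [0.5297, -0.1249, 0.2348]
ee_rot: [-0.001, 1.572, 0.003]
contact_force: [-1.8, 1.1, -6.2]
grip_width: 0.0113
```

```bash
python3 - <<'E'
from h import *
st()
s=snap("side","side4"); crop(s,240,400,80,230,4,"v4")
E
```

```text
t 7.25 tcp [ 0.5297 -0.1249  0.2348] xax [-0.001  0.001 -1.   ] zax [ 1.     0.003 -0.001] F [-1.8  1.1 -6.2] w 0.0113 q [-0.39  0.13  1.6   0.    1.41 -0.39]
```

View pics/v4.png

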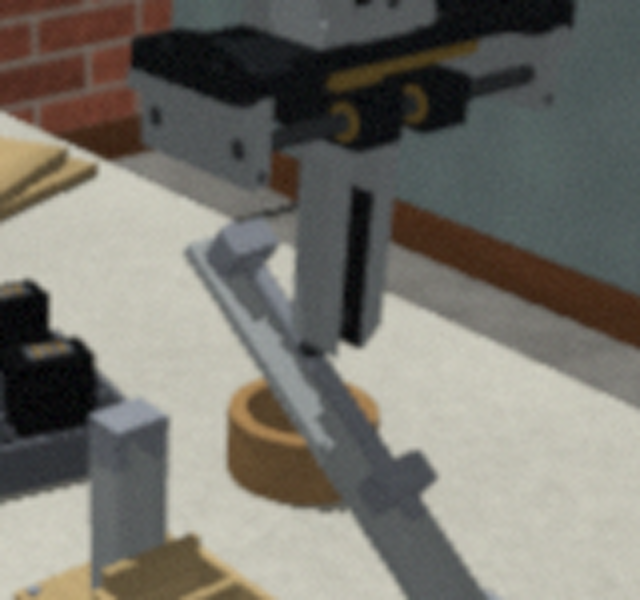

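The bar is up about 36° with the knob still in the jaws (crop (315,345)); I go on along the arc.

step_arm:
  deltas: "0 -0.125 0.115 0 1; 0 -0.133 0.105 0 1; 0 -0.140 0.096 0 1; 0 -0.147 0.086 0 1; 0 -0.152 0.076 0 1; 0 -0.157 0.064 0 1; 0 -0.162 0.054 0 1; 0 -0.164 0.042 0 1; 0 -0.167 0.031 0 1; 0 0 0 0 1"

```text
time: 8.3
tcp_pos: [0.5308, -0.2359, 0.2896]
ee_rot: [-0.004, 1.568, -0.004]
contact_force: [-2.9, -1.3, 2.2]
grip_width: 0.0109
```

```bash
python3 - <<'E'
from h import *
st()
s=snap("side","side5"); crop(s,260,420,60,260,3,"v5")
s=snap("top","top5")
E
```

```text
t 8.3 tcp [ 0.5308 -0.2359  0.2896] xax [ 0.003 -0.005 -1.   ] zax [1.    0.    0.003] F [-2.9 -1.3  2.2] w 0.0109 q [-0.57  0.17  1.44 -0.    1.53 -0.57]
```

View pics/v5.png

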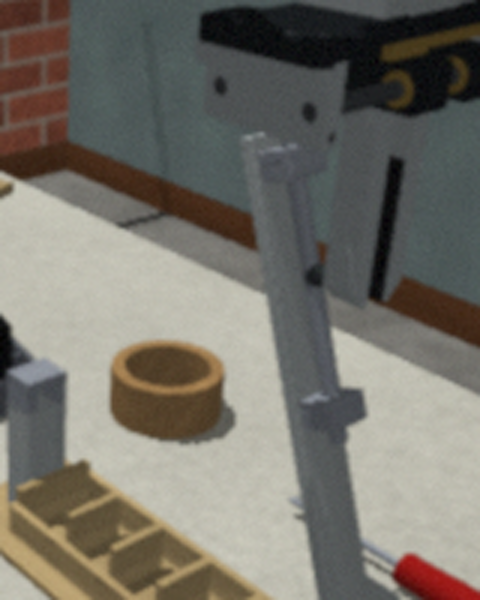

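View pics/top5.png

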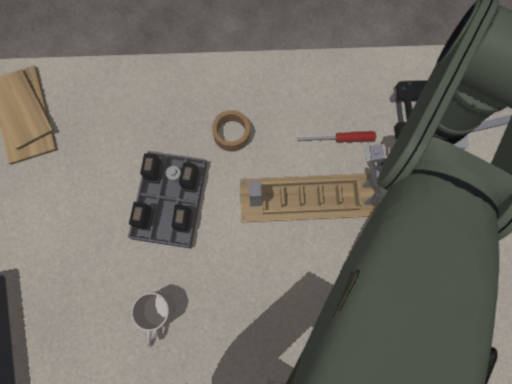

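step_arm:
  deltas: "0 0 0 0 -0.3; 0 0 0 0 -0.3; 0 0 0 0 -0.3; 0 -0.4 0 0 -0.3; 0 -0.4 0 0 -0.3; 0 0 0.5 0 -0.3; 0 0 0.5 0 0; 0 0 0.5 0 0.5; 0 0.5 0 0 1; 0 0.5 0 0 1"

```text
time: 9.4
tcp_pos: [0.5311, -0.2163, 0.4095]
ee_rot: [-0.002, 1.567, -0.001]
contact_force: [0.3, 0.7, -0.2]
grip_width: 0.0299
```

```bash
python3 - <<'E'
from h import *
st()
s=snap("side","side6"); crop(s,230,430,0,200,3,"v6")
E
```

```text
t 9.4 tcp [ 0.5311 -0.2163  0.4095] xax [ 0.004 -0.002 -1.   ] zax [1.    0.001 0.004] F [ 0.3  0.7 -0.2] w 0.0299 q [-0.54  0.13  1.25  0.    1.76 -0.54]
```

View pics/v6.png

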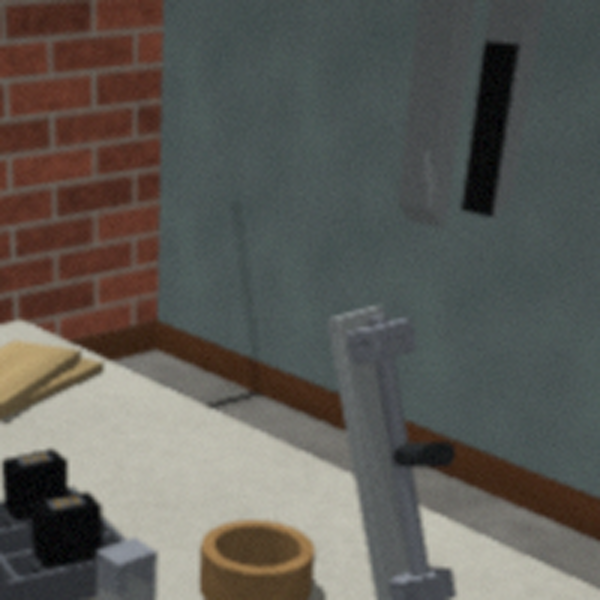

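The bar stays at about 72°, the fingers are above it. Next I go round to its underside and push.

step_arm:
  deltas: "0 0.5 0 0 1; 0 0.5 0 0 1; 0 0.1 -0.4 0 1; 0 0 -0.4 0 1; 0 0 -0.4 0 1; 0 0 0 0 1; 0 -0.25 0 0 1; 0 -0.25 0 0 1; 0 -0.25 0 0 1; 0 -0.25 0 0 1"

```text
time: 10.45
tcp_pos: [0.5316, -0.2084, 0.3147]
ee_rot: [-0.003, 1.566, 0.003]
contact_force: [0.2, 2.3, 2.8]
grip_width: 0.0005
```

step_arm:
  deltas: "0 -0.2 0 0 1; 0 -0.2 0 0 1; 0 -0.2 0 0 1; 0 -0.2 0 0 1; 0 -0.2 0 0 1; 0 -0.2 0 0 1; 0 -0.15 0 0 1; 0 -0.1 0 0 1; 0 0 0 0 1; 0 0 0 0 1"

```text
time: 11.45
tcp_pos: [0.5302, -0.325, 0.312]
ee_rot: [-0.003, 1.57, 0.0]
contact_force: [-0.6, -0.2, 0.3]
grip_width: 0.0006
```

```bash
python3 - <<'E'
from h import *
st()
s=snap("side","side7"); crop(s,230,430,0,200,3,"v7")
E
```

```text
t 11.45 tcp [ 0.5302 -0.325   0.312 ] xax [ 0.    -0.002 -1.   ] zax [1.    0.002 0.   ] F [-0.6 -0.2  0.3] w 0.0006 q [-0.69  0.25  1.3  -0.    1.59 -0.69]
```

View pics/v7.png

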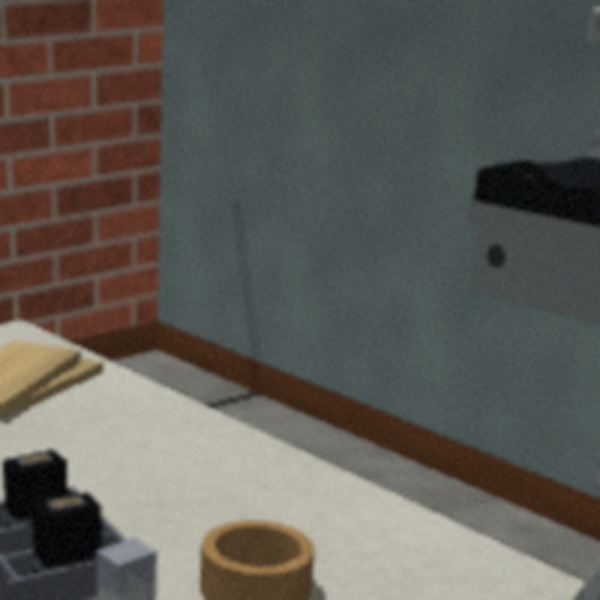

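step_arm:
  deltas: "0 0.3 0 0 1; 0 0.4 0 0 1; 0 0.4 0 0 1; 0 0.4 0 0 1; 0 0.4 0 0 1; 0 0.4 0 0 0.5; -0.1 0.5 0 0 0; -0.1 0.5 0 0 -0.5; -0.1 0.5 0 -0.03 -1; -0.1 0.5 0 -0.03 -1"

```text
time: 12.5
tcp_pos: [0.4978, 0.0214, 0.3124]
ee_rot: [0.148, 1.564, -0.149]
contact_force: [0.4, 0.4, -0.1]
grip_width: 0.0369
```

```bash
python3 - <<'E'
from h import *
st()
s=snap("side","side8"); crop(s,212,412,100,300,3,"v8")
s=snap("top","top8"); 
E
```

```text
t 12.5 tcp [0.4978 0.0214 0.3124] xax [ 0.002 -0.001 -1.   ] zax [ 0.982 -0.188  0.002] F [ 0.4  0.4 -0.1] w 0.0369 q [-0.13 -0.02  1.6  -0.    1.56  0.06]
```

View pics/v8.png

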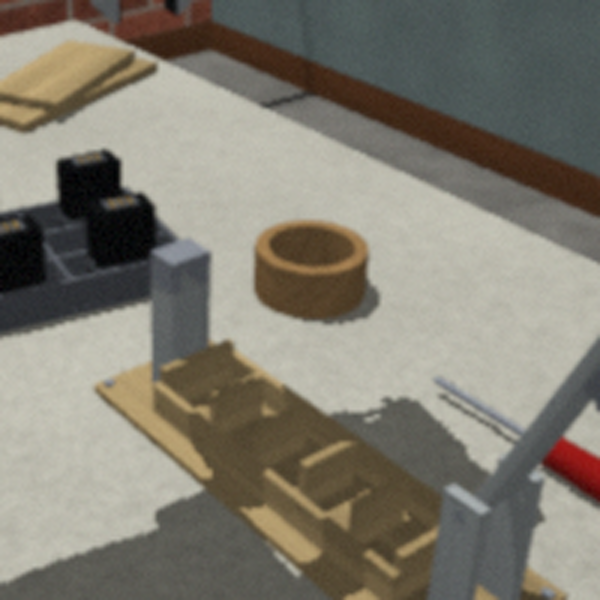

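View pics/top8.png

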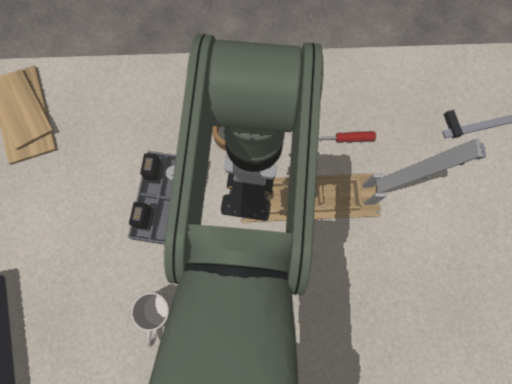

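```bash
cat >> h.py <<'E'
def contacts(s,x0=100,x1=400,y0=130,y1=260,zt=.081,show=None):
    """bright plate patches on black tops -> world pts at height zt"""
    im=s["color"].astype(int); r,g,b=im[...,0],im[...,1],im[...,2]
    hsv=cv2.cvtColor(s["color"],cv2.COLOR_RGB2HSV)
    blk=(hsv[...,2]<60).astype(np.uint8)
    blk[:y0]=0;blk[y1:]=0;blk[:,:x0]=0;blk[:,x1:]=0
    cl=cv2.morphologyEx(blk,cv2.MORPH_CLOSE,np.ones((11,11)))
    n,lab,stt,cen=cv2.connectedComponentsWithStats(((cl>0)&(blk==0)&(hsv[...,2]>75)).astype(np.uint8))
    out=[]
    for i in range(1,n):
        if 25<=stt[i,4]<=200:
            w=(lab==i)*(hsv[...,2].astype(float)-50).clip(0); yy,xx=np.nonzero(w); ww=w[yy,xx]
            c=np.array([(xx*ww).sum(),(yy*ww).sum()])/ww.sum()
            rect=cv2.minAreaRect(np.c_[xx,yy].astype(np.float32))
            out.append((c.round(2),stt[i,4],plane(s,*c,zt).round(4),rect))
    return out
E
python3 - <<'E'
from h import *
s=dict(np.load("pics/top5.npz"))
for o in contacts(s): print(o)
s=dict(np.load("pics/top0.npz"))
for o in contacts(s): print(o)
h=cv2.cvtColor(s["color"],cv2.COLOR_RGB2HSV)
print(h[158:172,142:156,2])
E
```

```text
(array([147.73, 163.51]), np.int32(77), array([0.6062, 0.2704, 0.081 ]), ((147.67567443847656, 163.44593811035156), (6.411561012268066, 11.836727142333984), 9.462321281433105))
(array([392.48, 172.39]), np.int32(71), array([ 0.564 , -0.3005,  0.081 ]), ((393.3076477050781, 172.03843688964844), (6.1017022132873535, 15.254255294799805), 33.690067291259766))
(array([186.88, 173.08]), np.int32(77), array([0.5795, 0.1787, 0.081 ]), ((187.00003051757812, 173.0), (6.305926322937012, 11.641709327697754), 14.03624439239502))
(array([136.95, 213.24]), np.int32(86), array([0.4885, 0.292 , 0.081 ]), ((137.08824157714844, 213.1470947265625), (6.5484619140625, 12.854387283325195), 14.03624439239502))
(array([179.25, 215.89]), np.int32(85), array([0.4789, 0.1958, 0.081 ]), ((179.22999572753906, 215.88998413085938), (6.646804332733154, 12.445079803466797), 8.130102157592773))
(array([147.78, 163.67]), np.int32(62), array([0.6057, 0.2703, 0.081 ]), ((147.68917846679688, 163.8648681640625), (5.589565753936768, 10.685934066772461), 9.462322235107422))
(array([176.49, 162.94]), np.int32(60), array([0.60
[... 1407 characters left out ...]
3  42  65  92 101 102 101  96  82  59  38  34  32]
 [ 98  48  42  65  86  90  93  96  92  78  54  38  35  31]
 [ 88  44  45  68  85  84  84  86  83  71  48  37  33  32]
 [ 70  41  52  81  99 101  99  96  88  69  43  36  34  31]
 [ 58  39  54  80  94  94  95  96  87  65  40  35  32  30]
 [ 52  38  59  79  86  85  86  86  80  61  40  34  33  31]
 [ 47  41  67  88  90  90  92  89  78  59  37  34  31  30]
 [ 44  46  71  87  87  92  98  94  76  48  37  34  31  31]
 [ 41  50  70  81  81  85  88  86  71  45  35  33  31  30]
 [ 38  46  62  73  77  79  80  79  66  42  34  33  31  28]
 [ 35  39  46  50  55  56  58  59  51  38  34  34  29  29]
 [ 35  35  35  38  36  37  39  40  37  35  34  30  31  30]]
```

```bash
python3 - <<'E'
from h import *
s=dict(np.load("pics/side7.npz"))
crop(s,180,275,140,215,8,"v9")
h=cv2.cvtColor(s["color"],cv2.COLOR_RGB2HSV)
blk=(h[...,2]<45).astype(np.uint8); 
for q in [(.606,.2703),(.5795,.1787),(.4884,.2921),(.4787,.1959)]:
    print(q,proj(s,(*q,.081)).round(1))
E
```

```text
(0.606, 0.2703) [241.1 152.6]
(0.5795, 0.1787) [251.6 167.1]
(0.4884, 0.2921) [199.1 160.8]
(0.4787, 0.1959) [213.5 175.5]
```

View pics/v9.png

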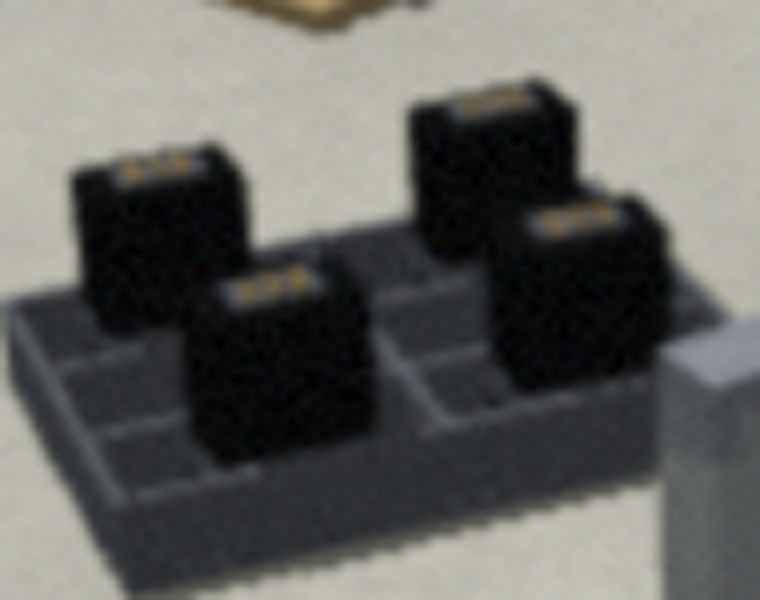

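step_arm:
  deltas: "-0.048 0.438 0 0 -1; -0.048 0.438 0 0 -1; -0.048 0.438 0 0 -1; -0.048 0.438 0 0 -1; -0.048 0.438 0 0 -1; 0 0 -0.4 0 -1; 0 0 -0.4 0 -1; 0 0 -0.4 0 -1; 0 0 -0.4 0 -1; 0 0 -0.4 0 -1"
  force: 25

```text
time: 13.6
tcp_pos: [0.4797, 0.1945, 0.151]
ee_rot: [0.145, 1.564, -0.145]
contact_force: [-0.0, 0.8, 0.1]
grip_width: 0.0943
```

```bash
python3 - <<'E'
from h import *
st()
s=snap("side","side10"); crop(s,150,310,100,220,5,"v10")
E
```

```text
t 13.6 tcp [0.4797 0.1945 0.151 ] xax [ 0.002 -0.    -1.   ] zax [ 0.983 -0.184  0.002] F [-0.   0.8  0.1] w 0.0943 q [ 0.22  0.15  1.75 -0.    1.23  0.4 ]
```

View pics/v10.png

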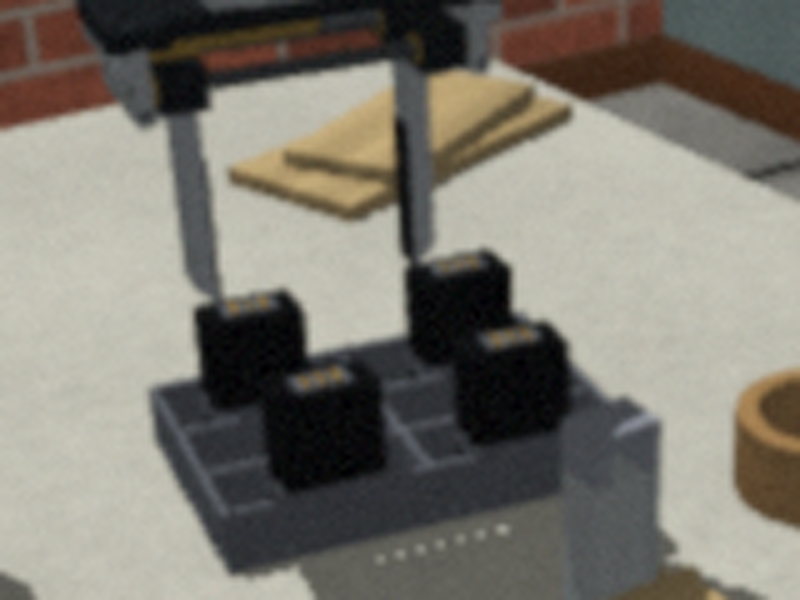

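step_arm:
  deltas: "-0.01 0.02 -0.4 0 -1; 0 0 -0.4 0 -1; 0 0 -0.4 0 -1; 0 0 0 0 1; 0 0 0 0 1; 0 0 0 0 1; 0 0 0 0 1; 0 0 0 0 1; 0 0 0 0 1; 0 0 0 0 1"

```text
time: 14.65
tcp_pos: [0.4795, 0.1968, 0.057]
ee_rot: [0.146, 1.563, -0.145]
contact_force: [-0.3, -1.2, 6.0]
grip_width: 0.054
```

```bash
python3 - <<'E'
from h import *
st()
E
```

```text
t 14.65 tcp [0.4795 0.1968 0.057 ] xax [ 0.003  0.    -1.   ] zax [ 0.983 -0.185  0.003] F [-0.3 -1.2  6. ] w 0.054 q [ 0.22  0.28  1.82 -0.    1.04  0.41]
```

```bash
python3 - <<'E'
from h import *
s=dict(np.load("pics/top5.npz"))
crop(s,235,380,170,225,5.5,"v11")
for k in range(5):
    off=.046*(k-2)
    for yy in (-.02,.02):
      for xx in (-.032,.032):
        p=(.5285+xx-.01*off,-.1145+off+yy,.008); 
    u=proj(s,(.5285-.01*off,-.1145+off,.008)); print(k+1,u.round(1),((u-[235,170]+.5)*5.5-.5).round(0))
E
```

```text
1 [346.5 195.3] [616. 141.]
2 [328.1 196.1] [514. 146.]
3 [309.6 196.9] [413. 150.]
4 [291.2 197.8] [311. 155.]
5 [272.7 198.6] [209. 160.]
```

View pics/v11.png

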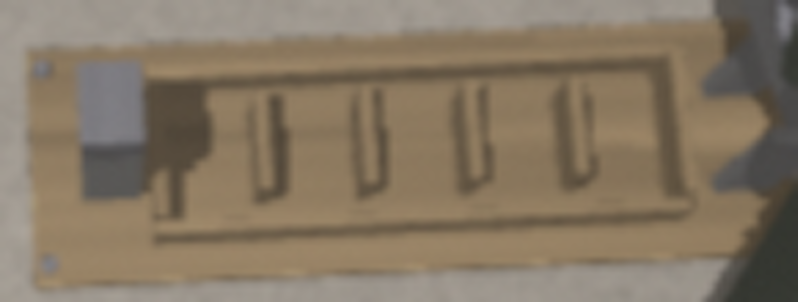

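```bash
python3 - <<'E'
from h import *
s=dict(np.load("pics/top5.npz"))
for off in (.069,.023,-.023,-.069):
    r=[]
    for xx in (.022,-.022):
      for e in (.003,-.003):
        u=proj(s,(.5285+xx-.01*off,-.1145+off+e,.044)); r.append(((u-[235,170]+.5)*5.5-.5).round(0).tolist())
    print(off,r)
for c in [(.055,.172),(-.055,.172)]:
    u=proj(s,(.5285+c[0]-.01*c[1],-.1145+c[1]+.01*c[0],.008)); print(c,((u-[235,170]+.5)*5.5-.5).round(0))
crop(s,275,345,180,210,11,"v12")
E
```

```text
0.069 [[257.0, 91.0], [270.0, 90.0], [262.0, 189.0], [276.0, 188.0]]
0.023 [[361.0, 86.0], [375.0, 85.0], [368.0, 184.0], [382.0, 184.0]]
-0.023 [[466.0, 81.0], [480.0, 81.0], [474.0, 179.0], [487.0, 179.0]]
-0.069 [[571.0, 77.0], [584.0, 76.0], [579.0, 175.0], [593.0, 174.0]]
(0.055, 0.172) [27. 50.]
(-0.055, 0.172) [ 37. 288.]
```

View pics/v12.png

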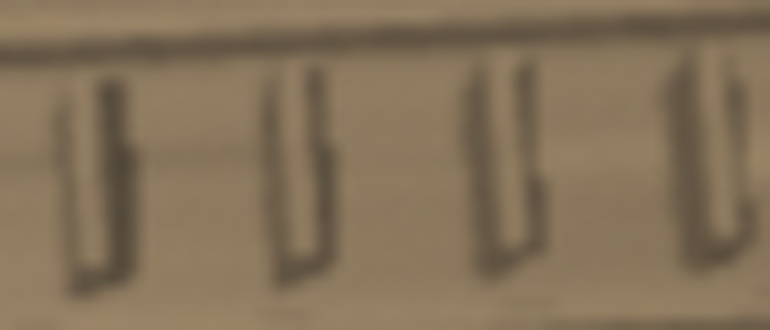

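step_arm:
  deltas: "0 0 0.4375 0 1; 0 0 0.4375 0 1; 0 0 0.4375 0 1; 0 0 0.4375 0 1; 0.07 -0.45 0 0.031 1; 0.07 -0.45 0 0.031 1; 0.07 -0.45 0 0 1; 0.07 -0.45 0 0 1; 0.07 -0.45 0 0 1; 0.07 -0.45 0 0 1"

```text
time: 15.65
tcp_pos: [0.5106, -0.0205, 0.1943]
ee_rot: [-0.007, 1.573, 0.008]
contact_force: [0.7, 0.3, -3.5]
grip_width: 0.0541
```

step_arm:
  deltas: "0.05 -0.44 0 0 1; 0.05 -0.44 0 0 1; 0.05 -0.44 0 0 1; 0.05 -0.44 0 0 1; 0 0 0 0 1; 0 0 -0.3 0 1; 0 0 -0.3 0 1; 0 0 -0.25 0 1; 0 0 0 0 1; 0 0 0 0 1"

```text
time: 16.65
tcp_pos: [0.527, -0.1594, 0.1268]
ee_rot: [-0.006, 1.573, 0.008]
contact_force: [1.2, -0.2, -2.9]
grip_width: 0.0542
```

```bash
python3 - <<'E'
from h import *
st()
s=snap("side","side13"); crop(s,250,410,120,280,3.7,"v13")
E
```

```text
t 16.65 tcp [ 0.527  -0.1594  0.1268] xax [-0.002  0.001 -1.   ] zax [ 1.     0.009 -0.002] F [ 1.2 -0.2 -2.9] w 0.0542 q [-0.45  0.25  1.69  0.    1.2  -0.46]
```

View pics/v13.png

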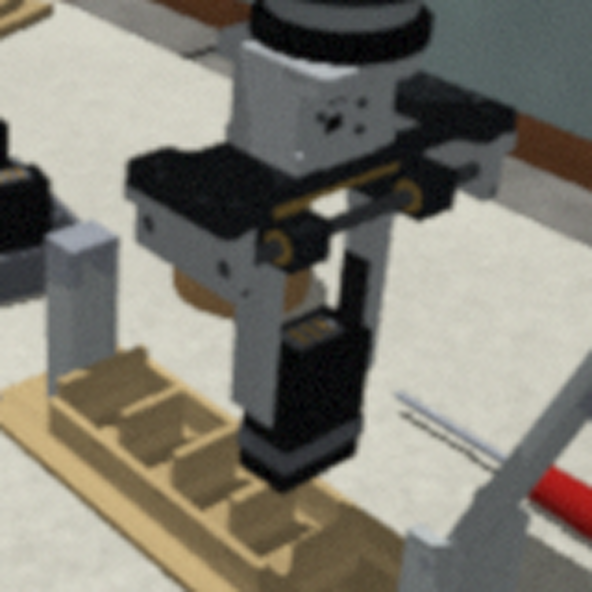

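step_arm:
  deltas: "0.02 0 -0.3 0 1; 0 0 -0.3 0 1; 0 0 -0.15 0 1; 0 0 -0.04 0 1; 0 0 0 0 1; 0 0 -0.02 0 1; 0 0 0 0 1; 0 0 0 0 1; 0 0 0 0 1; 0 0 0 0 1"

```text
time: 17.7
tcp_pos: [0.5296, -0.1604, 0.0631]
ee_rot: [-0.007, 1.57, 0.007]
contact_force: [0.4, -0.2, -3.7]
grip_width: 0.0541
```

```bash
python3 - <<'E'
from h import *
st()
s=snap("side","side14"); crop(s,250,410,140,300,3.7,"v14")
E
```

```text
t 17.7 tcp [ 0.5296 -0.1604  0.0631] xax [ 0. -0. -1.] zax [1.    0.009 0.   ] F [ 0.4 -0.2 -3.7] w 0.0541 q [-0.45  0.34  1.73 -0.    1.07 -0.46]
```

View pics/v14.png

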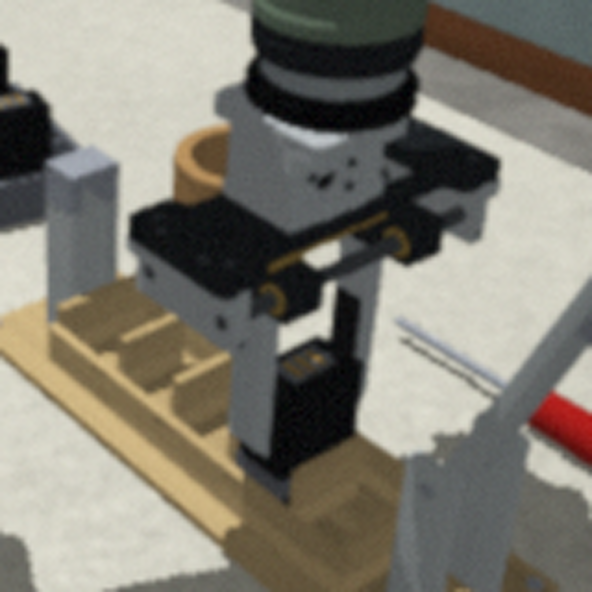

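step_arm:
  deltas: "0 0 -0.03 0 1; 0 0 -0.015 0 1; 0 0 0 0 1; 0 0 0 0 -0.5; 0 0 0 0 -0.5; 0 0 0 0 -0.5; 0 0 0 0 -0.5; 0 0 0.4 0 -0.5; 0 0 0.4 0 -0.5; 0 0 0.4 0 -0.5"

```text
time: 18.75
tcp_pos: [0.5291, -0.1601, 0.1559]
ee_rot: [-0.007, 1.572, 0.007]
contact_force: [1.4, -0.8, 0.2]
grip_width: 0.0704
```

```bash
python3 - <<'E'
from h import *
st()
s=snap("side","side15"); crop(s,250,410,140,300,3.7,"v15")
s=snap("top","top15")
for o in contacts(s): print(o[:3])
E
```

```text
t 18.75 tcp [ 0.5291 -0.1601  0.1559] xax [-0.001  0.    -1.   ] zax [ 1.     0.009 -0.001] F [ 1.4 -0.8  0.2] w 0.0704 q [-0.45  0.22  1.66  0.    1.26 -0.46]
(array([343.5 , 139.24]), np.int32(124), array([ 0.6499, -0.1935,  0.081 ]))
(array([375.97, 145.41]), np.int32(122), array([ 0.6317, -0.2691,  0.081 ]))
(array([147.75, 163.54]), np.int32(82), array([0.6061, 0.2703, 0.081 ]))
(array([186.89, 173.04]), np.int32(83), array([0.5796, 0.1787, 0.081 ]))
(array([329.84, 193.51]), np.int32(56), array([ 0.5187, -0.1504,  0.081 ]))
(array([136.91, 213.25]), np.int32(88), array([0.4885, 0.2921, 0.081 ]))
```

View pics/v15.png

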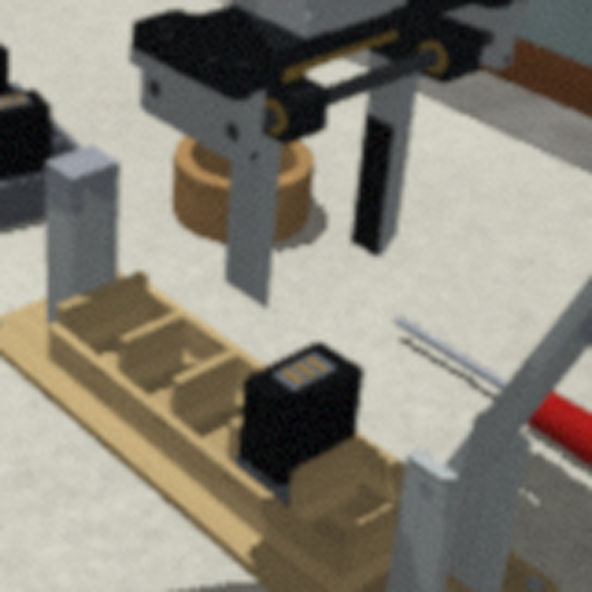

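View pics/top15.png

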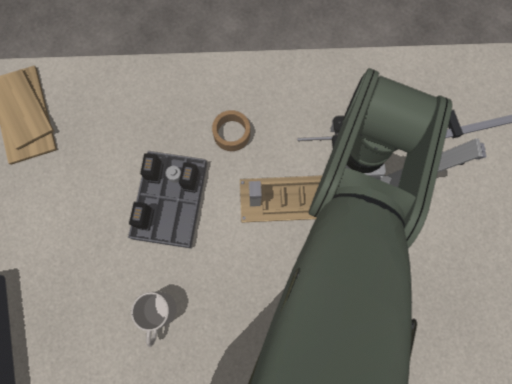

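step_arm:
  deltas: "0.063 0.423 0 0 -0.5; 0.063 0.423 0 0 -0.5; 0.063 0.423 0 0 -0.5; 0.063 0.423 0 -0.031 -1; 0.063 0.423 0 -0.031 -1; 0.063 0.423 0 0 -1; 0.063 0.423 0 0 -1; 0.063 0.423 0 0 -1; 0.063 0.423 0 0 -1; 0.063 0.423 0 0 -1"

```text
time: 19.85
tcp_pos: [0.5791, 0.1795, 0.1538]
ee_rot: [0.146, 1.568, -0.146]
contact_force: [-0.2, -0.6, 0.3]
grip_width: 0.094
```

step_arm:
  deltas: "0 0 0 0 -1; 0 0 -0.4 0 -1; 0 0 -0.4 0 -1; 0 0 -0.35 0 -1; 0 0 -0.1 0 -1; 0 0 0 0 1; 0 0 0 0 1; 0 0 0 0 1; 0 0 0 0 1; 0 0 0 0 1"

```text
time: 20.85
tcp_pos: [0.5807, 0.1783, 0.0565]
ee_rot: [0.146, 1.564, -0.145]
contact_force: [-0.2, 0.1, 0.0]
grip_width: 0.0578
```

```bash
python3 - <<'E'
from h import *
st()
s=snap("side","side16"); crop(s,150,310,100,220,5,"v16")
E
```

```text
t 20.85 tcp [0.5807 0.1783 0.0565] xax [ 0.002  0.    -1.   ] zax [ 0.983 -0.185  0.002] F [-0.2  0.1  0. ] w 0.0578 q [0.16 0.45 1.59 0.   1.1  0.34]
```

View pics/v16.png

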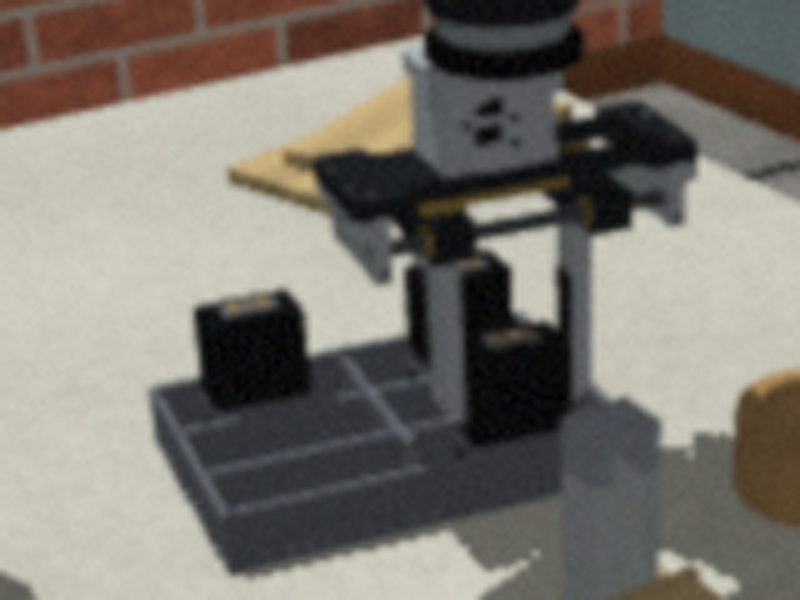

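step_arm:
  deltas: "0 0 0 0 1; 0 0 0 0 1; 0 0 0.4375 0 1; 0 0 0.4375 0 1; 0 0 0.4375 0 1; 0 0 0.4375 0 1; -0.08 -0.45 0 0.031 1; -0.08 -0.45 0 0.031 1; -0.08 -0.45 0 0 1; -0.08 -0.45 0 0 1"

```text
time: 21.9
tcp_pos: [0.5527, 0.0331, 0.1936]
ee_rot: [-0.008, 1.573, 0.008]
contact_force: [0.5, -0.3, -2.9]
grip_width: 0.0538
```

step_arm:
  deltas: "-0.066 -0.371 0 0 1; -0.066 -0.371 0 0 1; -0.066 -0.371 0 0 1; -0.066 -0.371 0 0 1; -0.066 -0.371 0 0 1; 0 0 -0.4 0 1; 0 0 -0.4 0 1; 0 0 -0.3 0 1; 0 0 -0.05 0 1; 0 0 0 0 1"

```text
time: 22.9
tcp_pos: [0.5264, -0.1137, 0.1016]
ee_rot: [-0.006, 1.574, 0.008]
contact_force: [-0.8, -0.7, -3.8]
grip_width: 0.0542
```

```bash
python3 - <<'E'
from h import *
st()
s=snap("side","side17"); crop(s,250,410,140,300,3.7,"v17")
E
```

```text
t 22.9 tcp [ 0.5264 -0.1137  0.1016] xax [-0.004  0.001 -1.   ] zax [ 1.     0.009 -0.004] F [-0.8 -0.7 -3.8] w 0.0542 q [-0.37  0.26  1.74 -0.    1.15 -0.38]
```

View pics/v17.png

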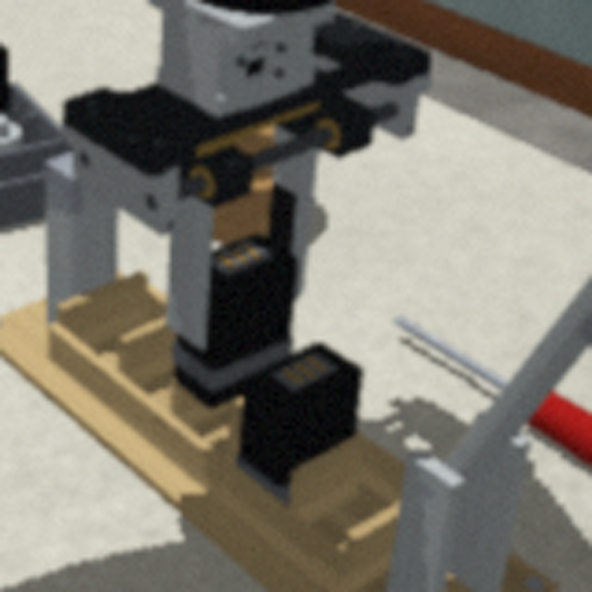

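step_arm:
  deltas: "0.025 0 -0.2 0 1; 0 0 -0.2 0 1; 0 0 -0.1 0 1; 0 0 -0.025 0 1; 0 0 0 0 1; 0 0 0 0 -0.5; 0 0 0 0 -0.5; 0 0 0 0 -0.5; 0 0 0 0 -0.5; 0 0 0 0 -0.5"

```text
time: 23.95
tcp_pos: [0.5301, -0.1144, 0.0616]
ee_rot: [-0.007, 1.57, 0.007]
contact_force: [-0.2, 1.1, 0.2]
grip_width: 0.0705
```

step_arm:
  deltas: "0 0 0.4 0 -0.5; 0 0 0.4 0 -0.5; 0 0 0.4 0 -0.5; 0 0.4 0 0 -0.5; 0 0.4 0 0 -0.5; 0 0.4 0 0 -0.5; 0 0.4 0 0 -1; 0 0.4 0 0 -1; 0 0 0 0 -1; 0 0 0 0 -1"

```text
time: 24.95
tcp_pos: [0.5297, 0.046, 0.1572]
ee_rot: [-0.009, 1.571, 0.008]
contact_force: [0.2, -0.7, -0.4]
grip_width: 0.0936
```

```bash
python3 - <<'E'
from h import *
st()
s=snap("side","side18"); crop(s,180,410,120,310,3.1,"v18")
s=snap("top","top18")
for o in contacts(s): print(o[:3])
E
```

```text
t 24.95 tcp [0.5297 0.046  0.1572] xax [-0.    -0.001 -1.   ] zax [ 1.     0.011 -0.   ] F [ 0.2 -0.7 -0.4] w 0.0936 q [-0.08  0.18  1.71 -0.    1.25 -0.09]
(array([237.23, 154.87]), np.int32(68), array([0.6199, 0.0602, 0.081 ]))
(array([147.76, 163.56]), np.int32(83), array([0.606 , 0.2703, 0.081 ]))
(array([249.71, 179.96]), np.int32(163), array([0.5577, 0.0329, 0.081 ]))
(array([334.58, 188.69]), np.int32(85), array([ 0.5297, -0.1622,  0.081 ]))
(array([136.93, 213.26]), np.int32(91), array([0.4884, 0.2921, 0.081 ]))
(array([178.14, 232.56]), np.int32(112), array([0.4409, 0.1981, 0.081 ]))
(array([270.26, 231.28]), np.int32(90), array([ 0.4363, -0.0092,  0.081 ]))
```

View pics/v18.png

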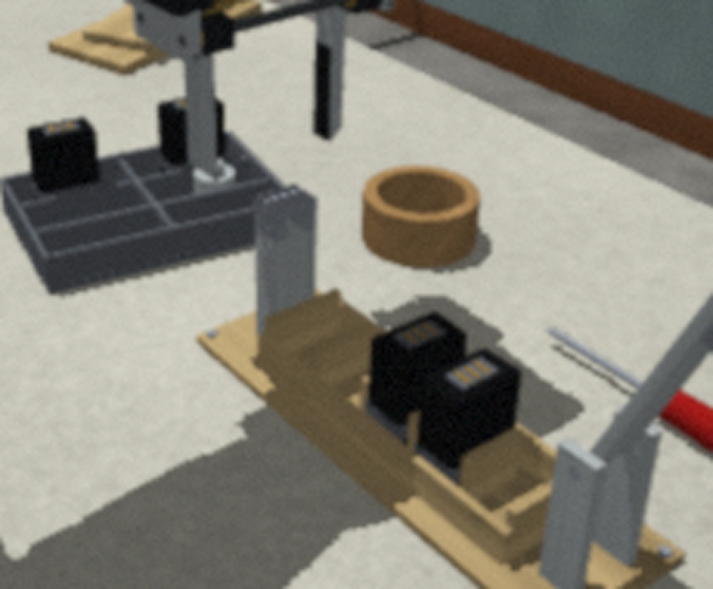

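View pics/top18.png

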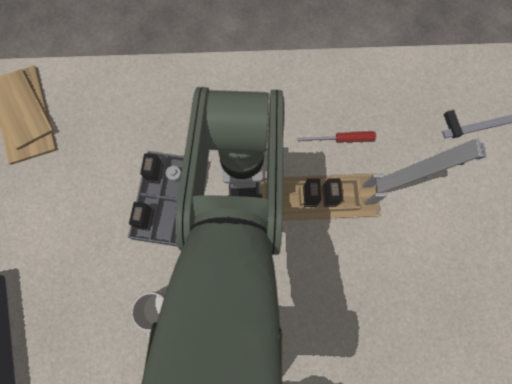

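step_arm:
  deltas: "-0.0734 0.44 0 -0.031 -1; -0.0734 0.44 0 -0.0315 -1; -0.0734 0.44 0 0 -1; -0.0734 0.44 0 0 -1; -0.0734 0.44 0 0 -1; -0.0734 0.44 0 0 -1; -0.0734 0.44 0 0 -1; 0 0 0 0 -1; 0 0 -0.4 0 -1; 0 0 0 0 -1"

```text
time: 26.05
tcp_pos: [0.4862, 0.2894, 0.1214]
ee_rot: [0.145, 1.573, -0.152]
contact_force: [-0.6, -0.5, -0.9]
grip_width: 0.0941
```

```bash
python3 - <<'E'
from h import *
st()
s=snap("side","side19"); crop(s,150,310,100,220,5,"v19")
E
```

```text
t 26.05 tcp [0.4862 0.2894 0.1214] xax [-0.008 -0.004 -1.   ] zax [ 0.982 -0.188 -0.007] F [-0.6 -0.5 -0.9] w 0.0941 q [ 0.38  0.29  1.65 -0.    1.21  0.57]
```

View pics/v19.png

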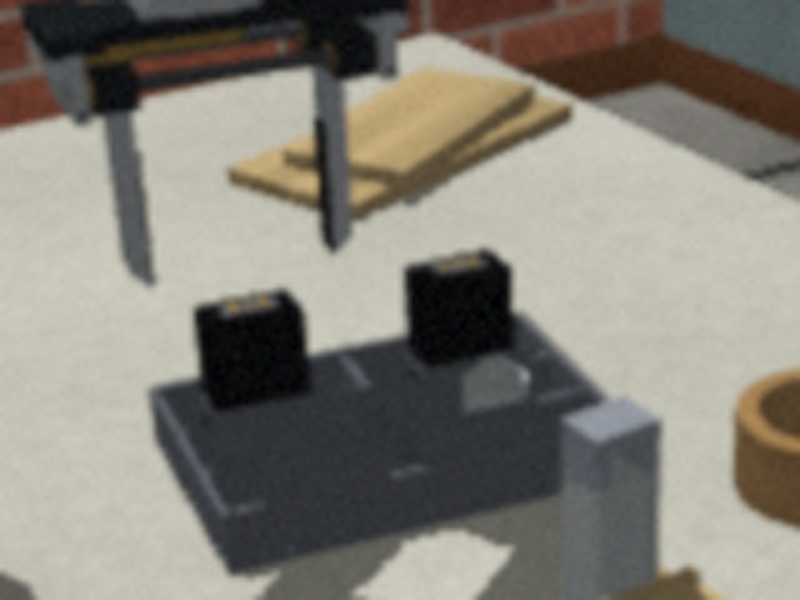

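step_arm:
  deltas: "0.02 0.025 -0.4 0 -1; 0 0 -0.4 0 -1; 0 0 0 0 -1; 0 0 0 0 1; 0 0 0 0 1; 0 0 0 0 1; 0 0 0 0 1; 0 0 0 0 1; 0 0 0 0 1; 0 0 0 0 1"

```text
time: 27.1
tcp_pos: [0.4901, 0.2945, 0.062]
ee_rot: [0.147, 1.566, -0.147]
contact_force: [-3.3, -0.1, 5.4]
grip_width: 0.054
```

```bash
python3 - <<'E'
from h import *
st()
s=snap("side","side20"); crop(s,150,310,100,220,5,"v20")
E
```

```text
t 27.1 tcp [0.4901 0.2945 0.062 ] xax [-0.  0. -1.] zax [ 0.983 -0.186 -0.   ] F [-3.3 -0.1  5.4] w 0.054 q [0.39 0.38 1.68 0.   1.09 0.58]
```

View pics/v20.png

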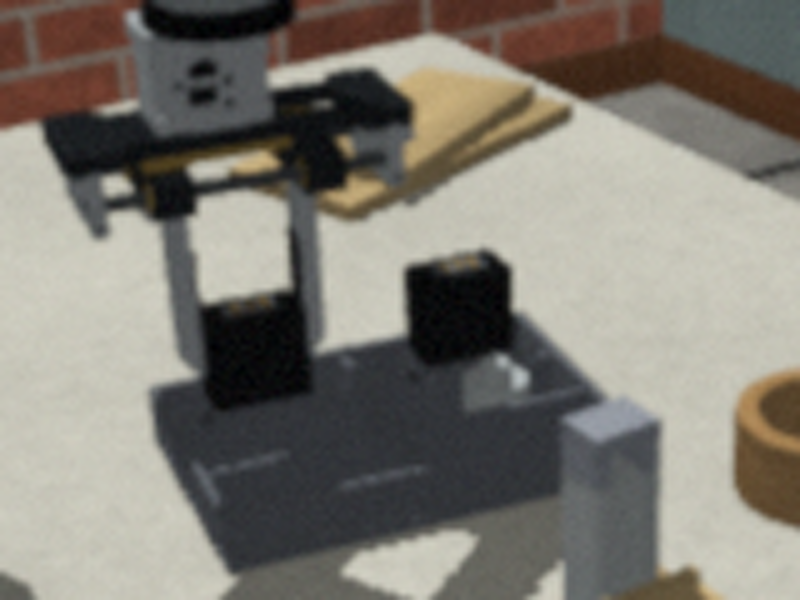

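step_arm:
  deltas: "0 0 0.44 0 1; 0 0 0.44 0 1; 0 0 0.44 0 1; 0 0 0.44 0 1; 0.0474 -0.451 0 0.031 1; 0.0474 -0.451 0 0.032 1; 0.0474 -0.451 0 0 1; 0.0474 -0.451 0 0 1; 0.0474 -0.451 0 0 1; 0.0474 -0.451 0 0 1"

```text
time: 28.15
tcp_pos: [0.5123, 0.0762, 0.2009]
ee_rot: [-0.009, 1.572, 0.008]
contact_force: [1.0, 0.3, -3.5]
grip_width: 0.0538
```

step_arm:
  deltas: "0.0474 -0.451 0 0 1; 0.0474 -0.451 0 0 1; 0.0474 -0.451 0 0 1; 0.0474 -0.451 0 0 1; 0 0 0 0 1; 0 0 -0.4 0 1; 0 0 -0.4 0 1; 0 0 -0.4 0 1; 0 0 0 0 1; 0 0 0 0 1"

```text
time: 29.15
tcp_pos: [0.5275, -0.0659, 0.1054]
ee_rot: [-0.008, 1.573, 0.009]
contact_force: [1.0, -0.3, -2.4]
grip_width: 0.0539
```

```bash
python3 - <<'E'
from h import *
st()
s=snap("side","side21"); crop(s,230,390,120,280,3.7,"v21")
E
```

```text
t 29.15 tcp [ 0.5275 -0.0659  0.1054] xax [-0.002  0.001 -1.   ] zax [ 1.     0.011 -0.002] F [ 1.  -0.3 -2.4] w 0.0539 q [-0.29  0.24  1.75  0.    1.15 -0.3 ]
```

View pics/v21.png

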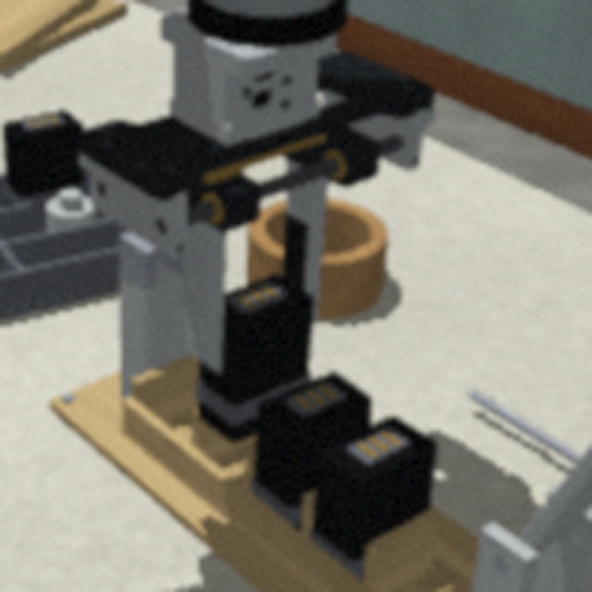

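step_arm:
  deltas: "0.01 0 -0.2 0 1; 0 0 -0.2 0 1; 0 0 -0.07 0 1; 0 0 -0.02 0 1; 0 0 0 0 1; 0 0 0 0 -0.5; 0 0 0 0 -0.5; 0 0 0 0 -0.5; 0 0 0 0 -0.5; 0 0 0 0 -0.5"

```text
time: 30.2
tcp_pos: [0.5292, -0.0667, 0.0671]
ee_rot: [-0.008, 1.57, 0.008]
contact_force: [0.5, 0.3, 0.9]
grip_width: 0.0704
```

step_arm:
  deltas: "0 0 0.4 0 -0.5; 0 0 0.4 0 -0.5; 0 0 0.4 0 -0.5; 0 0.4 0 0 -0.5; 0 0.4 0 0 -0.5; 0 0.4 0 0 -0.5; 0 0.4 0 0 -1; 0 0.4 0 0 -1; 0 0.4 0 0 -1; 0 0 0 0 -1"

```text
time: 31.2
tcp_pos: [0.5286, 0.1286, 0.1628]
ee_rot: [-0.011, 1.571, 0.013]
contact_force: [0.2, 0.1, -0.4]
grip_width: 0.0933
```

```bash
python3 - <<'E'
from h import *
st()
s=snap("side","side22"); crop(s,180,410,120,310,3.1,"v22")
s=snap("top","top22")
for o in contacts(s): print(o[:3])
E
```

```text
t 31.2 tcp [0.5286 0.1286 0.1628] xax [-0.     0.001 -1.   ] zax [ 1.     0.015 -0.   ] F [ 0.2  0.1 -0.4] w 0.0933 q [0.08 0.19 1.68 0.   1.27 0.06]
(array([209.73, 162.58]), np.int32(178), array([0.6032, 0.1252, 0.081 ]))
(array([182.41, 156.87]), np.int32(31), array([0.6196, 0.1893, 0.081 ]))
(array([169.73, 170.64]), np.int32(69), array([0.5869, 0.2187, 0.081 ]))
(array([156.39, 190.24]), np.int32(147), array([0.5408, 0.2489, 0.081 ]))
(array([189.43, 183.5 ]), np.int32(150), array([0.5542, 0.1727, 0.081 ]))
(array([322.94, 180.38]), np.int32(30), array([ 0.5505, -0.1369,  0.081 ]))
(array([313.92, 188.83]), np.int32(88), array([ 0.5311, -0.1145,  0.081 ]))
(array([334.56, 188.69]), np.int32(87), array([ 0.5297, -0.1622,  0.081 ]))
(array([296.46, 189.12]), np.int32(41), array([ 0.5319, -0.0742,  0.081 ]))
(array([211.95, 192.53]), np.int32(44), array([0.5308, 0.1209, 0.081 ]))
(array([321.18, 203.19]), np.int32(29), array([ 0.4967, -0.1287,  0.081 ]))
(array([215.62, 229.64]), np.int32(81), array([0.4445, 0.1137, 0.081 ]))
```

View pics/v22.png

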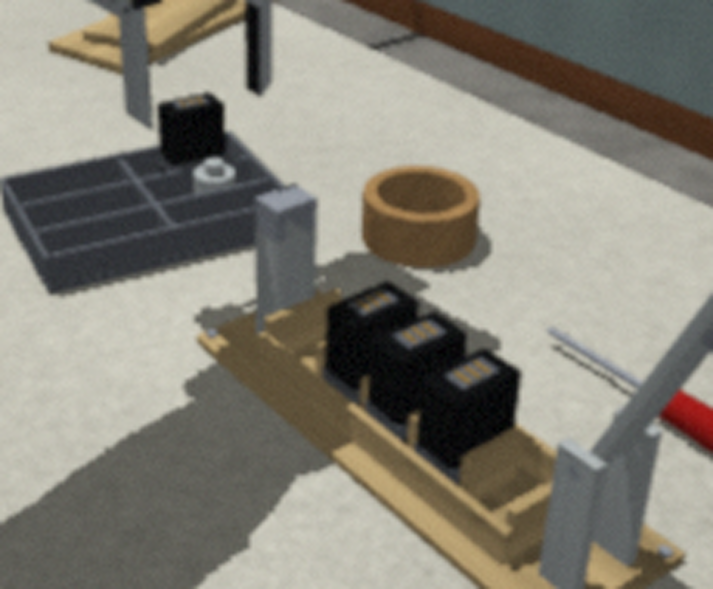

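View pics/top22.png

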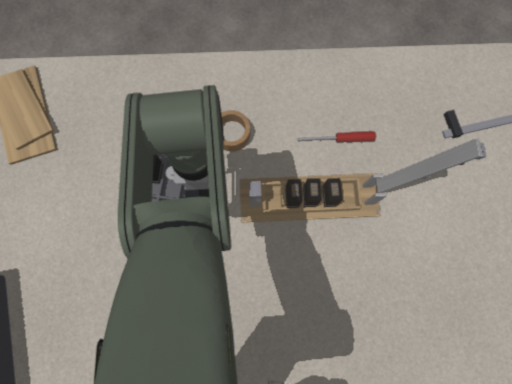

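step_arm:
  deltas: "0.194 0.354 0 -0.032 -1; 0.194 0.354 0 -0.0325 -1; 0.194 0.354 0 0 -1; 0.194 0.354 0 0 -1; 0.194 0.354 0 0 -1; 0 0 0 0 -1; 0 0 -0.3 0 -1; 0 0 -0.3 0 -1; 0 0 0 0 -1; 0 0 0 0 -1"

```text
time: 32.3
tcp_pos: [0.6063, 0.2653, 0.1144]
ee_rot: [0.151, 1.567, -0.153]
contact_force: [0.6, -0.6, 0.7]
grip_width: 0.0936
```

```bash
python3 - <<'E'
from h import *
st()
s=snap("side","side23"); crop(s,150,310,100,220,5,"v23")
E
```

```text
t 32.3 tcp [0.6063 0.2653 0.1144] xax [-0.002 -0.001 -1.   ] zax [ 0.981 -0.192 -0.001] F [ 0.6 -0.6  0.7] w 0.0936 q [ 0.28  0.48  1.4  -0.    1.26  0.48]
```

View pics/v23.png

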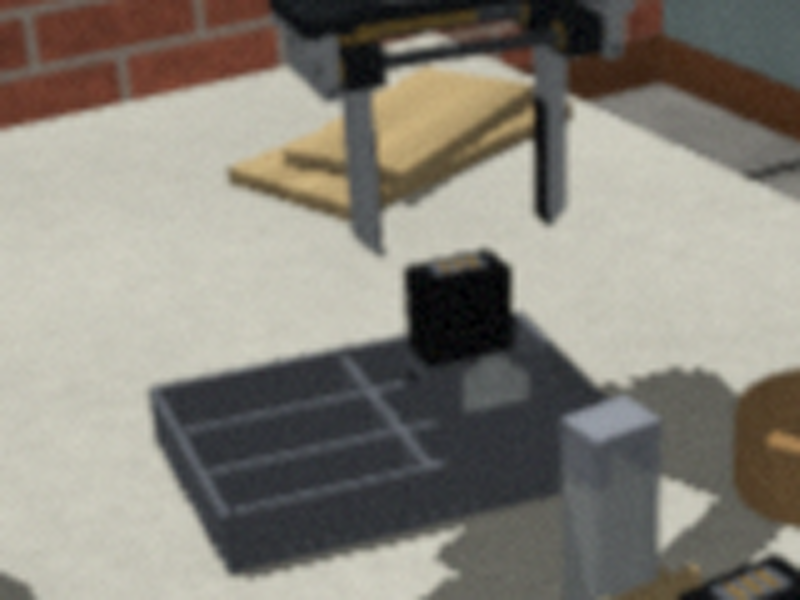

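step_arm:
  deltas: "0 0.05 -0.35 0 -1; 0 0 -0.35 0 -1; 0 0 0 0 -1; 0 0 0 0 1; 0 0 0 0 1; 0 0 0 0 1; 0 0 0 0 1; 0 0 0 0 1; 0 0 0 0 1; 0 0 0 0 1"

```text
time: 33.35
tcp_pos: [0.6067, 0.2712, 0.0595]
ee_rot: [0.151, 1.565, -0.151]
contact_force: [-1.7, 0.9, 3.8]
grip_width: 0.0544
```

```bash
python3 - <<'E'
from h import *
st()
s=snap("side","side24"); crop(s,150,310,100,220,5,"v24")
E
```

```text
t 33.35 tcp [0.6067 0.2712 0.0595] xax [ 0.  0. -1.] zax [ 0.982 -0.191  0.   ] F [-1.7  0.9  3.8] w 0.0544 q [0.29 0.55 1.43 0.   1.16 0.48]
```

View pics/v24.png

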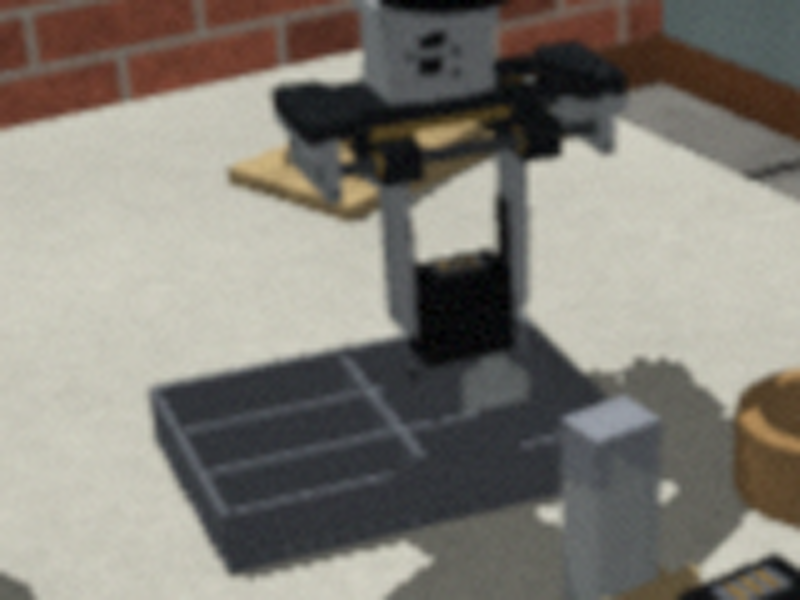

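step_arm:
  deltas: "0 0 0.44 0 1; 0 0 0.44 0 1; 0 0 0.44 0 1; 0 0 0.44 0 1; -0.11 -0.407 0 0.033 1; -0.11 -0.407 0 0.033 1; -0.11 -0.407 0 0 1; -0.11 -0.407 0 0 1; -0.11 -0.407 0 0 1; -0.11 -0.407 0 0 1"

```text
time: 34.4
tcp_pos: [0.5524, 0.0742, 0.1981]
ee_rot: [-0.012, 1.573, 0.012]
contact_force: [0.6, 0.1, -3.5]
grip_width: 0.0541
```

step_arm:
  deltas: "-0.11 -0.407 0 0 1; -0.11 -0.407 0 0 1; -0.11 -0.407 0 0 1; 0 0 0 0 1; 0 0 0 0 1; 0 0 -0.3 0 1; 0 0 -0.3 0 1; 0 0 -0.3 0 1; 0 0 0 0 1; 0 0 0 0 1"

```text
time: 35.4
tcp_pos: [0.5272, -0.0211, 0.1272]
ee_rot: [-0.013, 1.572, 0.013]
contact_force: [1.0, -0.2, -2.7]
grip_width: 0.0541
```

```bash
python3 - <<'E'
from h import *
st()
s=snap("side","side25"); crop(s,230,390,120,280,3.7,"v25")
E
```

```text
t 35.4 tcp [ 0.5272 -0.0211  0.1272] xax [-0.001  0.001 -1.   ] zax [ 1.     0.017 -0.001] F [ 1.  -0.2 -2.7] w 0.0541 q [-0.2   0.2   1.75  0.    1.19 -0.22]
```

View pics/v25.png

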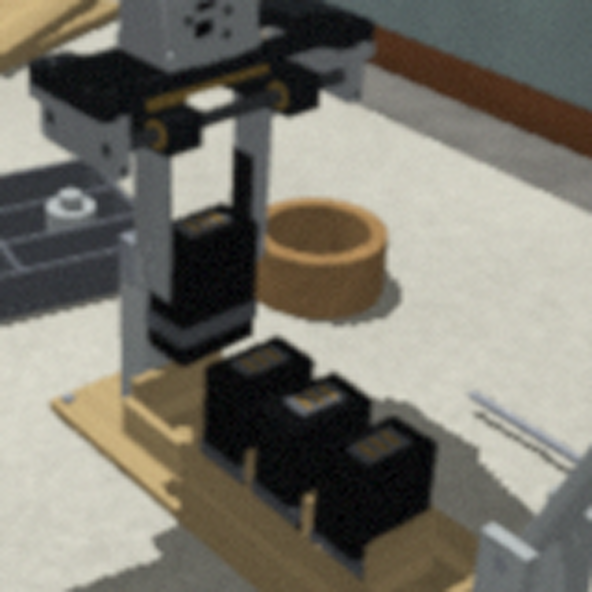

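step_arm:
  deltas: "0 -0.01 -0.25 0 1; 0 0 -0.25 0 1; 0 0 -0.2 0 1; 0 0 -0.07 0 1; 0 0 -0.03 0 1; 0 0 0 0 1; 0 0 0 0 -0.5; 0 0 0 0 -0.5; 0 0 0 0 -0.5; 0 0 0 0 -0.5"

```text
time: 36.45
tcp_pos: [0.5281, -0.023, 0.0644]
ee_rot: [-0.012, 1.569, 0.012]
contact_force: [-0.5, -0.9, -0.5]
grip_width: 0.0704
```

step_arm:
  deltas: "0 0 0.4 0 -0.5; 0 0 0.4 0 -0.5; 0 0 0.4 0 -0.5; 0 0 0.4 0 0; 0 0.4 0.4 0 0.5; 0 0.4 0.4 0 1; 0 0.4 0 0 1; 0 0.4 0 0 1; 0 0.4 0 0 1; 0 0.4 0 0 1"

```text
time: 37.45
tcp_pos: [0.5273, 0.1704, 0.256]
ee_rot: [-0.012, 1.57, 0.012]
contact_force: [-0.2, -0.6, -0.6]
grip_width: 0.0178
```

```bash
python3 - <<'E'
from h import *
st()
s=snap("side","side26"); crop(s,180,440,120,310,3,"v26")
s=snap("top","top26"); crop(s,225,495,120,235,2.9,"v26b")
for o in contacts(s,zt=.084): print(o[:3])
E
```

```text
t 37.45 tcp [0.5273 0.1704 0.256 ] xax [ 0.001  0.    -1.   ] zax [1.    0.015 0.001] F [-0.2 -0.6 -0.6] w 0.0178 q [ 0.16  0.14  1.55 -0.    1.46  0.14]
(array([165.1 , 183.63]), np.int32(104), array([0.5551, 0.2284, 0.084 ]))
(array([283.64, 193.24]), np.int32(79), array([ 0.5225, -0.0438,  0.084 ]))
(array([313.87, 188.79]), np.int32(90), array([ 0.5305, -0.1139,  0.084 ]))
(array([334.52, 188.69]), np.int32(89), array([ 0.529 , -0.1614,  0.084 ]))
(array([294.71, 189.59]), np.int32(84), array([ 0.5302, -0.0697,  0.084 ]))
(array([321.21, 202.94]), np.int32(32), array([ 0.4967, -0.1283,  0.084 ]))
(array([174.29, 230.58]), np.int32(101), array([0.4453, 0.2062, 0.084 ]))
```

View pics/v26.png

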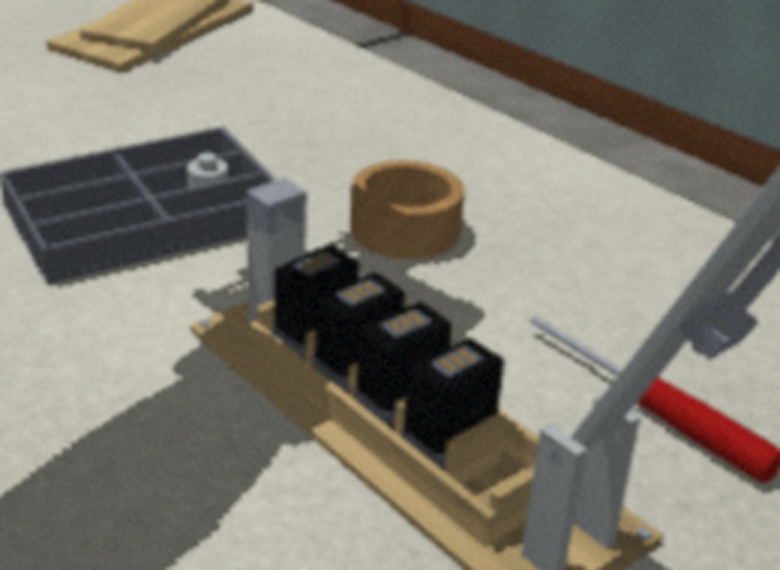

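View pics/v26b.png

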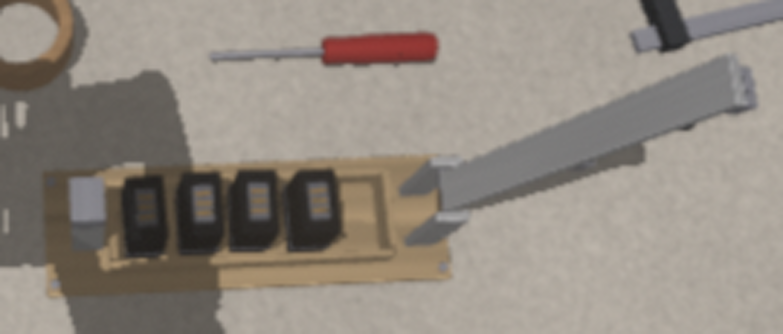

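step_arm:
  deltas: "0 -0.3 0.45 0 1; 0 -0.4 0.45 0 1; 0 -0.41 0.45 0 1; 0 -0.41 0.45 0 1; 0 -0.41 0 0 1; 0 -0.41 0 0 1; 0 -0.41 0 0 1; 0 -0.41 0 0 1; 0 -0.41 0 0 1; 0 -0.41 0 0 1"

```text
time: 38.55
tcp_pos: [0.5267, -0.1516, 0.3997]
ee_rot: [-0.012, 1.571, 0.011]
contact_force: [0.4, -0.1, 0.1]
grip_width: 0.0004
```

step_arm:
  deltas: "0.01 -0.41 0 0 1; 0.01 -0.41 0 0 1; 0.01 -0.41 0 0 1; 0.01 -0.41 0 0 1; 0.01 -0.41 0 0 1; 0 -0.41 0 0 1; 0 -0.41 0 0 1; 0 -0.41 0 0 1; 0 -0.41 0 0 1; 0 -0.35 0 0 1"

```text
time: 39.55
tcp_pos: [0.53, -0.4751, 0.3992]
ee_rot: [-0.011, 1.572, 0.01]
contact_force: [-0.2, -0.6, -0.2]
grip_width: 0.0002
```

```bash
python3 - <<'E'
from h import *
st()
s=snap("side","side27"); s2=snap("top","top27")
cv2.imwrite("pics/v27.png",np.hstack([s["color"],s2["color"]])[100:300,212:812,::-1])
for o in contacts(s2,zt=.084): print(o[:3])
E
```

```text
t 39.55 tcp [ 0.53   -0.4751  0.3992] xax [-0.001 -0.    -1.   ] zax [ 1.     0.013 -0.001] F [-0.2 -0.6 -0.2] w 0.0002 q [-0.85  0.45  0.86 -0.    1.83 -0.87]
(array([179.25, 163.45]), np.int32(88), array([0.6027, 0.1961, 0.084 ]))
(array([321.39, 190.38]), np.int32(103), array([ 0.5261, -0.1309,  0.084 ]))
(array([283.78, 189.47]), np.int32(58), array([ 0.5314, -0.0446,  0.084 ]))
(array([311.99, 187.5 ]), np.int32(80), array([ 0.5337, -0.1098,  0.084 ]))
(array([334.49, 188.54]), np.int32(73), array([ 0.5294, -0.1614,  0.084 ]))
(array([274.96, 190.93]), np.int32(79), array([ 0.5287, -0.0242,  0.084 ]))
(array([294.61, 189.61]), np.int32(72), array([ 0.5301, -0.0695,  0.084 ]))
```

View pics/v27.png

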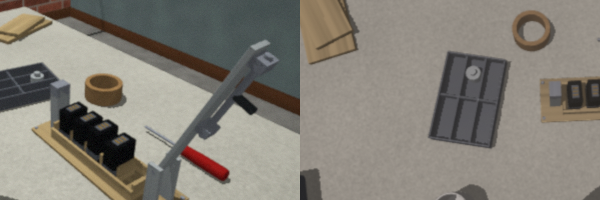

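step_arm:
  deltas: "0 0 -0.39 0 1; 0 0 -0.39 0 1; 0 0 -0.39 0 1; 0 0 0 0 1; 0 0.2 0 0 1; 0 0.2 0 0 1; 0 0.2 0 0 1; 0 0.15 0 0 1; 0 0.15 0 0 1; 0 0.15 0 0 1"

```text
time: 40.65
tcp_pos: [0.5315, -0.388, 0.3071]
ee_rot: [-0.013, 1.57, 0.011]
contact_force: [-1.0, 0.2, 0.6]
grip_width: 0.0003
```

```bash
python3 - <<'E'
from h import *
st()
s=snap("side","side28"); crop(s,300,512,30,250,2.7,"v28")
E
```

```text
t 40.65 tcp [ 0.5315 -0.388   0.3071] xax [ 0.001 -0.001 -1.   ] zax [1.    0.015 0.001] F [-1.   0.2  0.6] w 0.0003 q [-0.76  0.33  1.2  -0.    1.6  -0.78]
```

View pics/v28.png

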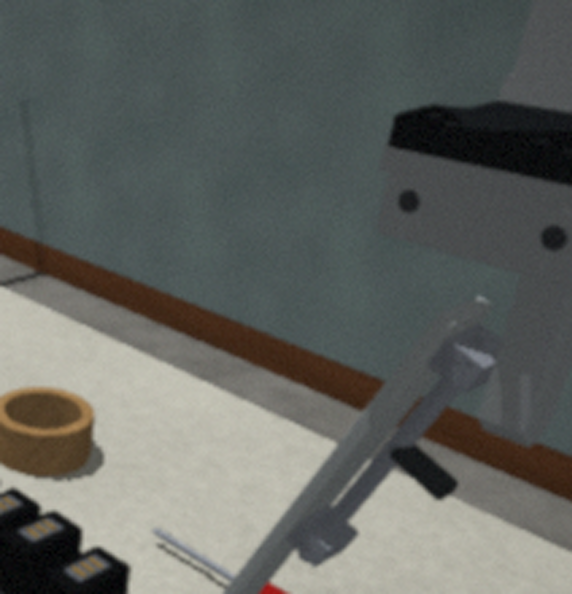

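step_arm:
  deltas: "0 0.15 0 0 1; 0 0.15 0 0 1; 0 0.15 0 0 1; 0 0.15 0 0 1; 0 0.15 0 0 1; 0 0.15 0 0 1; 0 0.15 0 0 1; 0 0.15 0 0 1; 0 0.15 0 0 1; 0 0 0 0 1"

```text
time: 41.7
tcp_pos: [0.5315, -0.2778, 0.3061]
ee_rot: [-0.012, 1.571, 0.016]
contact_force: [-0.4, 2.4, 3.7]
grip_width: 0.0005
```

```bash
python3 - <<'E'
from h import *
st()
s=snap("side","side29"); crop(s,280,492,30,250,2.7,"v29")
E
```

```text
t 41.7 tcp [ 0.5315 -0.2778  0.3061] xax [-0.     0.003 -1.   ] zax [ 1.     0.017 -0.   ] F [-0.4  2.4  3.7] w 0.0005 q [-0.63  0.21  1.36  0.    1.57 -0.64]
```

View pics/v29.png

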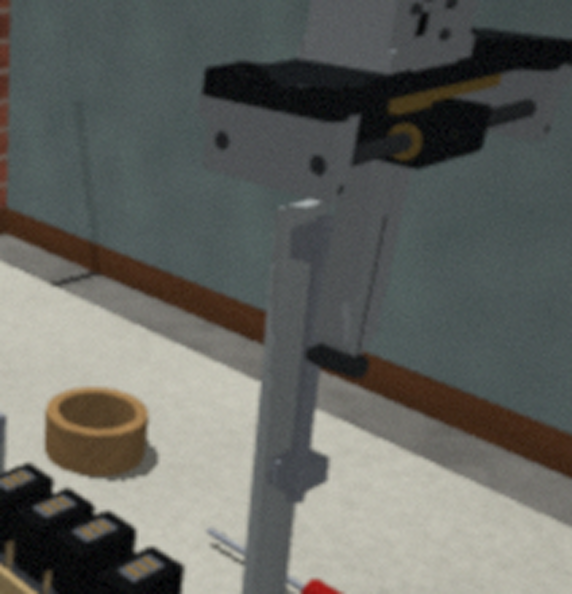

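step_arm:
  deltas: "0 0 0.1 0 1; 0 0.15 0 0 1; 0 0.15 0 0 1; 0 0.15 0 0 1; 0 0.15 0 0 1; 0 0.15 0 0 1; 0 0.1 0 0 1; 0 0 0 0 1; 0 0 0 0 1; 0 0 0 0 1"

```text
time: 42.75
tcp_pos: [0.5317, -0.2123, 0.3142]
ee_rot: [-0.012, 1.57, 0.012]
contact_force: [-0.7, -0.4, -0.1]
grip_width: 0.0004
```

```bash
python3 - <<'E'
from h import *
st()
s=snap("side","side30"); crop(s,280,492,30,250,2.7,"v30")
E
```

```text
t 42.75 tcp [ 0.5317 -0.2123  0.3142] xax [ 0.001  0.001 -1.   ] zax [1.    0.015 0.001] F [-0.7 -0.4 -0.1] w 0.0004 q [-0.53  0.14  1.42  0.    1.58 -0.55]
```

View pics/v30.png

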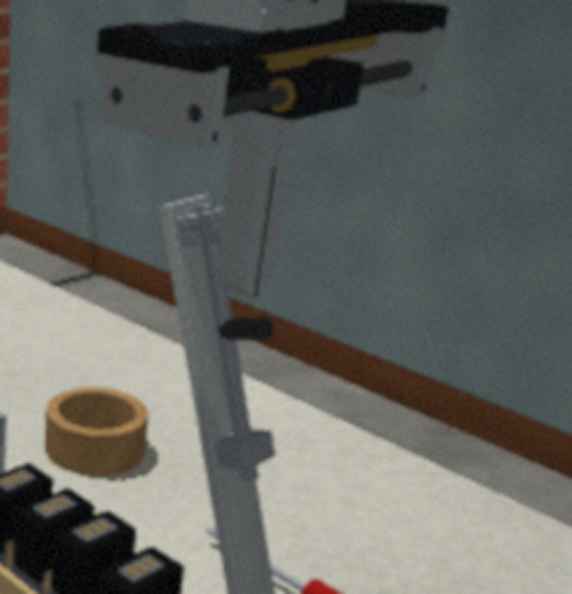

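```bash
python3 - <<'E'
from h import *
s=dict(np.load("pics/side30.npz"))
def px(u,v,x):
    o,d=ray(s,280+u/2.7,30+v/2.7); t=(x-o[0])/d[0]; return (o+t*d).round(4)
p=px(163,207,.515); print(p, np.degrees(np.arctan2(p[2]-.092,p[1]+.261)))  # near underside corner (x-16, n=-4)
p=px(228,590,.515); print(p, np.degrees(np.arctan2(p[2]-.092,p[1]+.261)))
def P(t,s=.25,n=.024): return np.array([-.261+s*np.cos(t)-n*np.sin(t), .092+s*np.sin(t)+n*np.cos(t)+.014])
for a in range(76,-1,-4): print(a,P(np.radians(a)).round(4))
E
```

```text
[ 0.515  -0.1655  0.3384] 68.81460713234733
[ 0.515  -0.246   0.1244] 65.15761089454479
76 [-0.2238  0.3544]
72 [-0.2066  0.3512]
68 [-0.1896  0.3468]
64 [-0.173   0.3412]
60 [-0.1568  0.3345]
56 [-0.1411  0.3267]
52 [-0.126   0.3178]
48 [-0.1116  0.3078]
44 [-0.0978  0.2969]
40 [-0.0849  0.2851]
36 [-0.0729  0.2724]
32 [-0.0617  0.2588]
28 [-0.0515  0.2446]
24 [-0.0424  0.2296]
20 [-0.0343  0.2141]
16 [-0.0273  0.198 ]
12 [-0.0215  0.1815]
8 [-0.0168  0.1646]
4 [-0.0133  0.1474]
0 [-0.011  0.13 ]
```

step_arm:
  deltas: "0 0 0.36 0 1; 0 0 0.36 0 1; 0 0 0.36 0 1; 0 0.29 0 0 1; 0 0 -0.33 0 1; 0 0 -0.33 0 1; 0 0.207 -0.07 0 1; 0 0.203 -0.084 0 1; 0 0 0 0 1; 0 0 0 0 1"

```text
time: 43.8
tcp_pos: [0.5336, -0.1529, 0.3402]
ee_rot: [-0.01, 1.562, 0.018]
contact_force: [-0.9, 9.8, 13.2]
grip_width: 0.0005
```

```bash
python3 - <<'E'
from h import *
st()
s=snap("side","side31"); crop(s,280,492,30,250,2.7,"v31")
E
```

```text
t 43.8 tcp [ 0.5336 -0.1529  0.3402] xax [ 0.009  0.005 -1.   ] zax [1.    0.018 0.009] F [-0.9  9.8 13.2] w 0.0005 q [-0.44  0.09  1.43  0.01  1.62 -0.46]
```

View pics/v31.png

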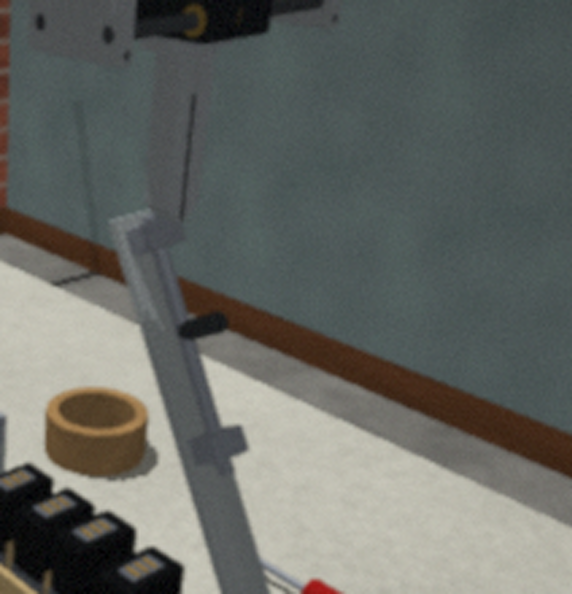

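step_arm:
  deltas: "-0.005 0.196 -0.098 0 1; -0.005 0.189 -0.111 0 1; -0.005 0.18 -0.125 0 1; -0.005 0.172 -0.136 0 1; -0.005 0.161 -0.148 0 1; -0.005 0.15 -0.159 0 1; -0.005 0.14 -0.17 0 1; -0.005 0.127 -0.178 0 1; 0 0 0 0 1; 0 0 0 0 1"

```text
time: 44.85
tcp_pos: [0.5273, -0.0517, 0.2439]
ee_rot: [-0.012, 1.574, 0.012]
contact_force: [-0.5, 0.1, -0.5]
grip_width: 0.0009
```

```bash
python3 - <<'E'
from h import *
st()
s=snap("side","side32"); crop(s,230,442,80,300,2.7,"v32")
E
```

```text
t 44.85 tcp [ 0.5273 -0.0517  0.2439] xax [-0.003 -0.    -1.   ] zax [ 1.     0.015 -0.003] F [-0.5  0.1 -0.5] w 0.0009 q [-0.26  0.09  1.62 -0.    1.43 -0.28]
```

View pics/v32.png

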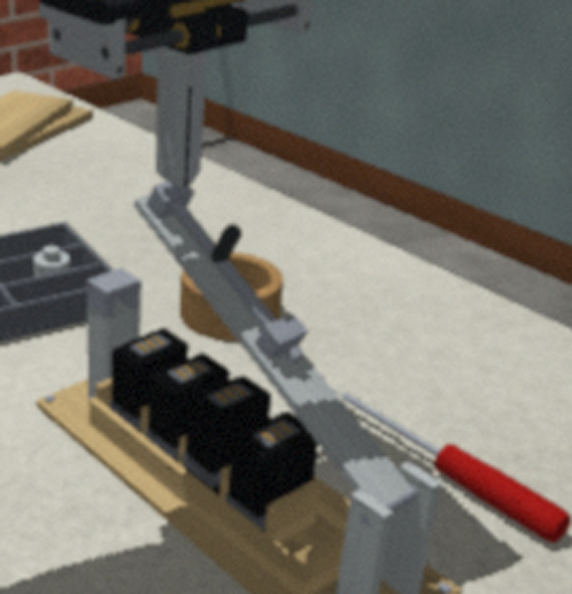

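step_arm:
  deltas: "0 0.114 -0.188 0 1; 0 0.101 -0.194 0 1; 0 0.088 -0.201 0 1; 0 0.072 -0.206 0 1; 0 0.059 -0.211 0 1; 0 0.044 -0.215 0 1; 0 0.029 -0.2 0 1; 0 0 -0.02 0 1; 0 0 -0.02 0 1; 0 0 0 0 1"

```text
time: 45.9
tcp_pos: [0.5287, -0.0115, 0.1302]
ee_rot: [-0.012, 1.57, 0.011]
contact_force: [-2.2, 0.9, 5.1]
grip_width: 0.0004
```

```bash
python3 - <<'E'
from h import *
st()
s=snap("side","side33"); crop(s,230,442,120,320,2.8,"v33")
E
```

```text
t 45.9 tcp [ 0.5287 -0.0115  0.1302] xax [ 0.    -0.001 -1.   ] zax [1.    0.014 0.   ] F [-2.2  0.9  5.1] w 0.0004 q [-0.19  0.2   1.74 -0.    1.2  -0.2 ]
```

View pics/v33.png

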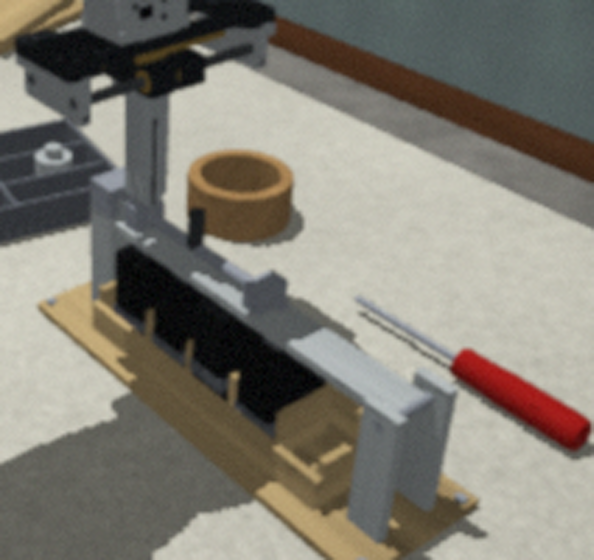

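step_arm:
  deltas: "0 0 -0.03 0 1; 0 0 -0.03 0 1; 0 0 -0.02 0 1; 0 0 0 0 1; 0 0 0 0 1; 0 0 0 0 1; 0 0 0 0 1; 0 0 0 0 1; 0 0 0 0 1; 0 0 0 0 1"

```text
time: 46.95
tcp_pos: [0.5289, -0.0115, 0.1296]
ee_rot: [-0.013, 1.57, 0.011]
contact_force: [-15.7, 1.6, 35.4]
grip_width: 0.0005
```

step_arm:
  deltas: "0 0 0.3 0 1; 0 0 0.35 0 0; 0 0 0.35 0 0; 0 -0.36 0 0 0; 0 -0.36 0 0 0; 0 0 0 0 0; 0 0 0 0 0; 0 0 0 0 0; 0 0 0 0 0; 0 0 0 0 0"
  force: 20

```text
time: 47.95
tcp_pos: [0.5281, -0.0676, 0.2023]
ee_rot: [-0.013, 1.571, 0.013]
contact_force: [0.1, -0.2, -0.4]
grip_width: 0.047
```

```bash
python3 - <<'E'
from h import *
st()
s=snap("side","side34"); crop(s,230,390,120,280,3.7,"v34")
E
```

```text
t 47.95 tcp [ 0.5281 -0.0676  0.2023] xax [-0.  0. -1.] zax [ 1.     0.016 -0.   ] F [ 0.1 -0.2 -0.4] w 0.047 q [-0.29  0.13  1.67  0.    1.35 -0.31]
```

View pics/v34.png

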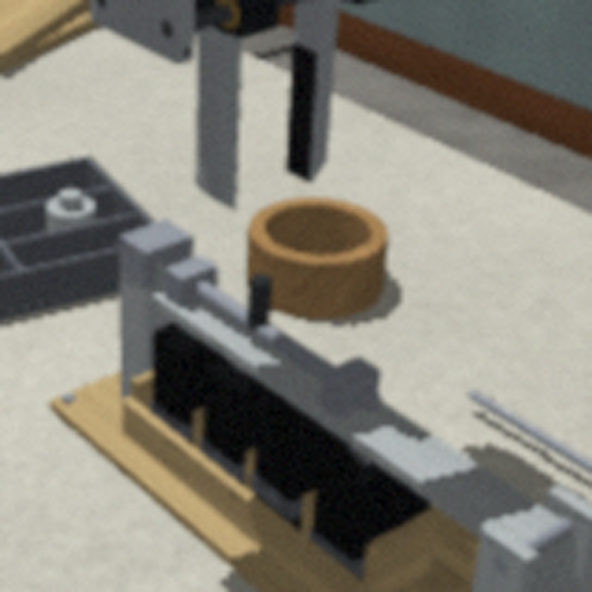

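step_arm:
  deltas: "0 -0.01 -0.3 0 0; 0 0 -0.3 0 0; 0 0 -0.27 0 0; 0 0 0 0 1; 0 0 0 0 1; 0 0 0 0 1; 0 0 0 0 1; 0 0 0 0 1; 0 0 0 0 1; 0 0 0 0 1"

```text
time: 49.0
tcp_pos: [0.5291, -0.0694, 0.134]
ee_rot: [-0.012, 1.569, 0.011]
contact_force: [-0.2, 0.1, 4.2]
grip_width: 0.0111
```

```bash
python3 - <<'E'
from h import *
st()
s=snap("side","side35"); crop(s,230,390,120,280,3.7,"v35")
E
```

```text
t 49.0 tcp [ 0.5291 -0.0694  0.134 ] xax [ 0.002 -0.001 -1.   ] zax [1.    0.015 0.002] F [-0.2  0.1  4.2] w 0.0111 q [-0.29  0.21  1.73  0.    1.2  -0.31]
```

View pics/v35.png

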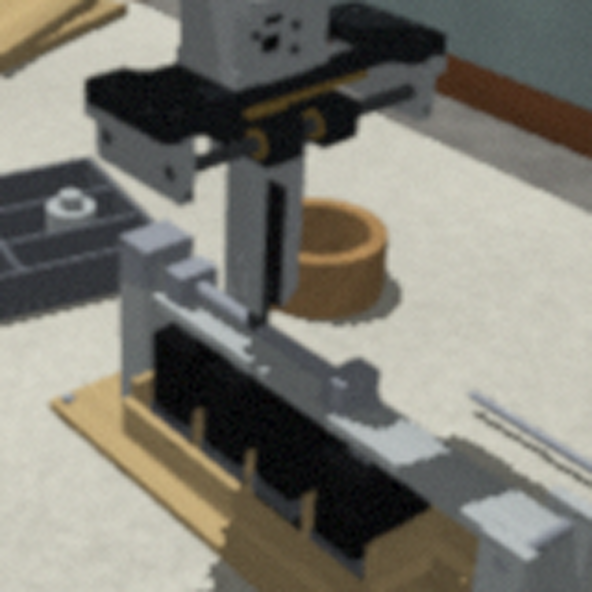

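step_arm:
  deltas: "0 0.1 0 0 1; 0 0.1 0 0 1; 0 0.1 0 0 1; 0 0.1 0 0 1; 0 0.05 0 0 1; 0 0.05 0 0 1; 0 0 0 0 1; 0 0 0 0 1; 0 0 0 0 1; 0 0 0 0 1"

```text
time: 50.05
tcp_pos: [0.5287, -0.0293, 0.1339]
ee_rot: [-0.013, 1.57, 0.011]
contact_force: [-1.1, -1.7, 6.4]
grip_width: 0.0114
```

```bash
python3 - <<'E'
from h import *
st()
s=snap("side","side36"); crop(s,230,350,140,260,5,"v36")
E
```

```text
t 50.05 tcp [ 0.5287 -0.0293  0.1339] xax [ 0.001 -0.001 -1.   ] zax [1.    0.015 0.001] F [-1.1 -1.7  6.4] w 0.0114 q [-0.22  0.2   1.74 -0.    1.2  -0.23]
```

View pics/v36.png

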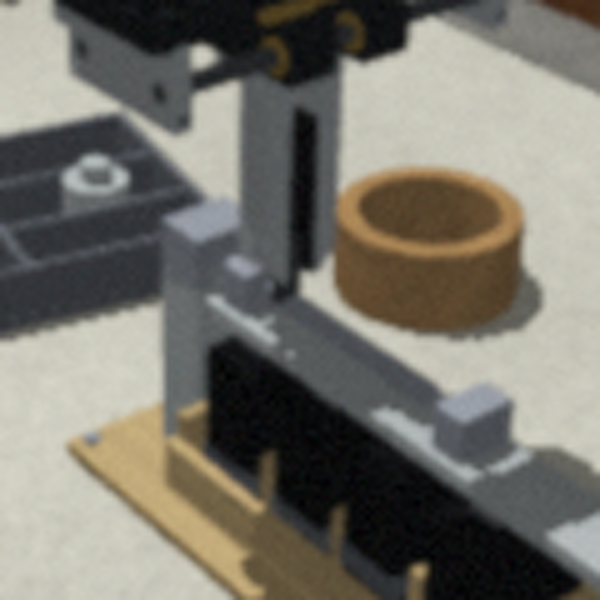

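step_arm:
  deltas: "0 0.02 0 0 1; 0 0.02 0 0 1; 0 0 0 0 1; 0 0 0 0 1; 0 0 0 0 0; 0 0 0 0 0; 0 0 0 0 0; 0 0 0 0 0; 0 0 0.3 0 0; 0 0 0.4 0 0"

```text
time: 51.1
tcp_pos: [0.5261, -0.0253, 0.1869]
ee_rot: [-0.011, 1.577, 0.013]
contact_force: [0.1, -0.2, 0.9]
grip_width: 0.0469
```

step_arm:
  deltas: "0 0 0.4 0 0; 0 0 0.4 0 0; 0 0 0.4 0 0; -0.3 0.4 0 0 0; -0.3 0.4 0 0 0; -0.3 0.4 0 0 0; -0.3 0.4 0 0 0; -0.3 0.4 0 0 0; -0.1 0.4 0 0 0; 0 0 0 0 0"

```text
time: 52.1
tcp_pos: [0.3986, 0.1689, 0.2848]
ee_rot: [-0.015, 1.571, 0.017]
contact_force: [1.2, -0.3, -0.5]
grip_width: 0.0474
```

```bash
python3 - <<'E'
from h import *
st()
s=snap("side","side37"); crop(s,230,390,150,300,3.9,"v37")
t=snap("top","top37"); crop(t,230,390,150,240,5,"v37b")
E
```

```text
t 52.1 tcp [0.3986 0.1689 0.2848] xax [-0.     0.001 -1.   ] zax [ 1.     0.021 -0.   ] F [ 1.2 -0.3 -0.5] w 0.0474 q [ 0.2  -0.15  1.78  0.    1.52  0.18]
```

View pics/v37.png

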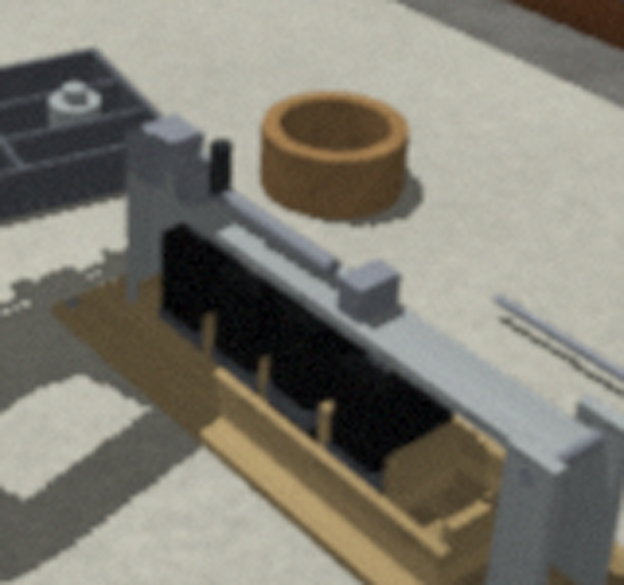

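View pics/v37b.png

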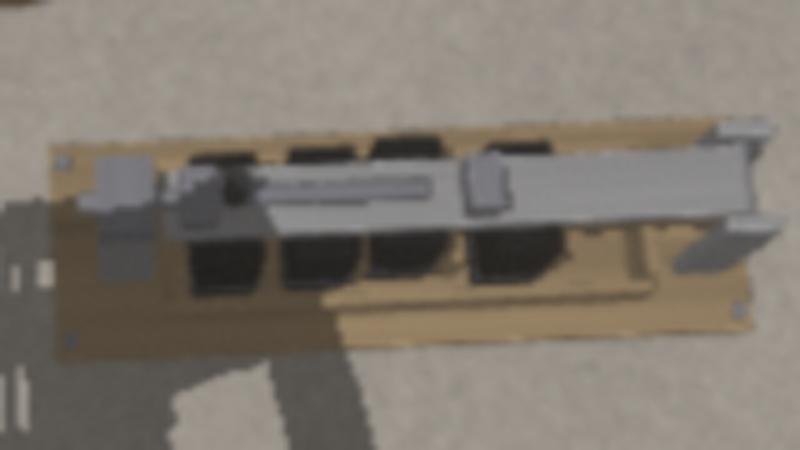

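```bash
python3 - <<'E'
from h import *
t=dict(np.load("pics/top37.npz")); s=dict(np.load("pics/side37.npz"))
c=lambda x,y:((x+.5)/5-.5+230,(y+.5)/5-.5+150); d=lambda x,y:((x+.5)/3.9-.5+230,(y+.5)/3.9-.5+150)
print("tip",plane(t,*c(79,200),.106),"knob",tri(t,c(237,183),s,d(220,145)))
t0=dict(np.load("pics/top0.npz"))
cv2.imwrite("pics/v38.png",np.hstack([t0["color"],t["color"]])[:,:,::-1][::1,::1][:, :])
a=cv2.resize(np.hstack([t0["color"],t["color"]])[:,:,::-1],(800,300)); cv2.imwrite("pics/v38.png",a)
st()
E
```

```text
tip [0.52880099 0.0434361  0.106     ] knob (array([ 0.52745669, -0.0260677 ,  0.1339192 ]), np.float64(0.0009130395169052048))
t 52.2 tcp [0.3999 0.1663 0.2847] xax [-0.    -0.001 -1.   ] zax [ 1.     0.017 -0.   ] F [-0.6 -0.3 -0.9] w 0.047 q [ 0.19 -0.15  1.78 -0.    1.52  0.18]
```

View pics/v38.png

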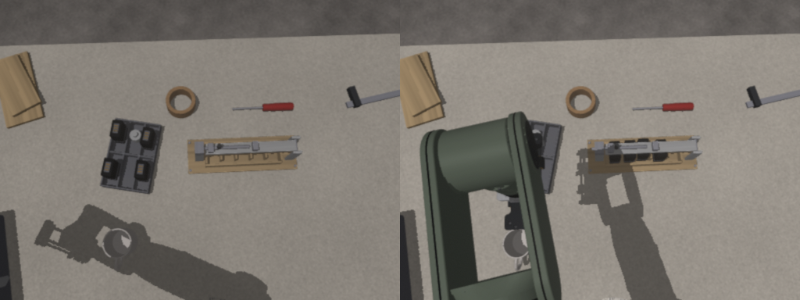

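The tip sits about 8 mm past the keeper's far face. The packs are under the bar, the tape ring and screwdriver have not moved, and the arm is clear, so I hand in.

```bash
python3 -c "
from workcell import bot
print(bot.close_job())"
```

```text
the job is handed in; nothing more can be done
None
```

I drew the bolt to its stop, swung the bar up past upright, and moved the four packs that were there into bays 2–5. I then pressed the bar down onto its stop, pushed the bolt through the keeper, and handed in at 52 s with the arm clear.

**Last checks**
- **Bolt:** the tip measured about 8 mm past the keeper's far face, and the knob position agrees with a slide of about 42 mm.
- **Bar:** it gave only 0.6 mm under a 35 N press, so I take it as fully down. I did not measure the closed angle separately.
- **Packs:** before the bar came down, the top camera put all four within about 2 mm of the row's centre line. In the pictures they stood upright, contacts up; the spacing was uneven by a couple of millimetres, but each was in its own bay. After that, the pictures showed all four in place under the bar.
- **Other things:** by eye, the cardboard ring and screwdriver match the first picture. The motor was in place in the last clear view of the bin, and I never went near the mug. I did not measure these.

**Disagreement:** my hand-picked rack corners differed by about 5 mm in y between the two cameras. I settled the rack's position from the bolt's stop and the bay walls, and every placing agreed with it.

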